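# Jack a gearmotor up against its mounting plate

## Robot

A 6-joint arm with a two-finger parallel gripper is mounted at the origin on the work surface. World frame = base frame: x ahead of the robot, y to its left, z up, the work surface at z = 0. Lengths are in m, angles in degrees, forces in N, time in s.
With the tool pointing down it reaches from about 0.3 to 0.75 m from the base axis. Payload 8.5 kg.
Tool frame: the origin (TCP) lies midway between the tips of the shut fingers; the grasp point (between the pads) lies 19 mm behind it (env.grip_depth is the distance from the TCP to the grasp point, in m); x points along the fingers, y is the direction in which the jaws open and shut, and the axes are right-handed (so a half turn about x gives the same grasp; the last joint's range is limited). The gripper opens to 85 mm and grips with 20 to 120 N. Pads are 22 mm wide; open, the fingers measure 114 mm over their backs; the gripper's body (76 mm by 85 mm) begins 54 mm behind the grasp point. The pads swing forward as they close: fully open they stand 13 mm farther back than shut.
Start: joints at [-88.998, 21.807, 74.336, -0, 83.858, -12.336], TCP at [0.127, -0.535, 0.231] pointing down, gripper open.
Joint ranges: [-178.18, 178.18], [-50.72, 133.34], [12.68, 142.11], [-81.47, 261.47], [9.98, 163.14], [-165.26, 165.26]. Speed limits (degrees/s): [136.94, 136.94, 180, 180, 180, 180].

## Interface

Orientations are given as a 3x3 rotation matrix whose columns are the frame's x, y, z axes.
In Python, from rig import env gives the robot as it stands.
- The arm moves only by the tool play_rows, never from a script. Its arguments are lists of equal length, an entry for each row: "travel": the shift along the world's x, y, z in cm, a list of three; "rotation": the turn, a rotation vector about the world's x, y, z in rad, a list of three; "claw": the finger opening in cm, from 0 to 8.54. A call has 1 to 12 rows; each row shifts and turns the pose as measured when the row begins; what a row does not reach is not made up. A row lasts 1/12 s, in which the tool goes at most 41.7 mm and 7.16 degrees, less where a joint would pass 70% of its speed; a pose out of reach is approached as far as the arm can. A call is refused whole if a number of a shift passes 4.17 or a number of a turn 0.125, either way. A call with a gripper value outside its range is refused whole. The fingers move at their own pace and stop on an object; "squeeze" is the grip in N (left out, the last holds). Time passes only in rows, so rows that do not move let the fingers close. It gives the time, the measured TCP pose, the force and the opening at its end, in the units of the state.
- env.observe(): the state, without advancing time (a new reading comes with each control period).
- env.get_image(name): name is "side" or "top"; returns the picture (420x560x3 uint8, red, green, blue); there is no depth.
- env.camera_info(name): a dict with "vertical_fov" (degrees; the focal length in pixels is half the picture's height over the tangent of half this angle, whatever the lens; pixels are square), "cx", "cy" (the principal point, pixels), "eye" and "rotation" of the camera in the world. Camera axes: x right, y down, z forward; pixel columns grow to the right and rows downward; lengths in m; the calibration is good to about 2 mm. A picture is of the moment at which its call begins. camera_info takes no time and is no camera call.
- env.close_job(): hands the job in, once; it reports no verdict.
The state is a dict: "time_s": time; "q": joint angles; "qvel": joint speeds; "joint_efforts": joint torques, N m; "position": TCP position; "tool_rot": TCP orientation; "ft_force": force on the tool from outside, world axes, zero at the start; "wrist_torque": the same for the moment, N m; "grip_width": finger opening in m.
Only numpy, scipy, OpenCV 4.12 (cv2) and the standard library are available. Lean on these libraries where they do the work, as an engineer would, in place of code of your own. Each camera call takes 0.05 s, during which the arm holds its last target.

## Task

Fit the loose crank handle fully onto the jack's square drive shaft and wind it clockwise until the gearmotor on the lift table is pressed snugly, flange flat, against the underside of the black mounting plate: stop once the handle turns noticeably heavier, and do not force it. Then let go, leaving the crank on the shaft and the other things on the bench alone.

Things in the scene. Friction and masses are not known exactly. Their poses are not given: they have to be found in the camera images.
- crank_boss (a point): centre of the crank's upright round boss (28 mm diameter, 30 mm tall, plain steel), 52 mm above the socket's mouth. The crank stands loose and upright on its hub on the cardboard, 0.26 kg. Its flat arm, 16 mm wide, leaves along this point's +x; the arm's top is 17 mm below this point and the hub's top 16 mm below. z is up
- crank_mouth (a point): centre of the mouth of the square socket in the underside of the crank's 36 mm square, 36 mm tall hub: socket 16 mm across, 33 mm deep, 2 mm lead-in chamfer, sides parallel to this point's x and y. Same axes as crank_boss
- handle (a point): centre of the crank's upright black handle, a round sleeve 23 mm in diameter, 48 mm tall (foot 25 mm below this point), 70 mm from the hub's axis at the end of the arm. The sleeve spins freely on its pin, so a gripper may keep its own direction while it leads the handle round; of its axes only z has a meaning
- shaft_top (a point): centre of the top end of the jack's upright square drive shaft, 14 mm across, faces parallel to this point's x and y, 35 mm tall above a 48 mm round collar. Crank fully down: crank_mouth is 33 mm below this point. Play 1 mm each side, about 0.15 rad in turning. It turns clockwise seen from above to lift; at its height nothing stands within 100 mm
- jack: the fixed lifting jack: grey gear column 56 mm square with the drive shaft on top, and the lift table 200 mm away along its +x. Origin on the bench under the drive shaft, whose top is 175 mm up. The table rises 24 mm a turn (travel 62 mm), against a steady drag of 0.6 N m (roughly 6 to 9 N at the handle, by arm and speed), and stays where it is left
- frame: fixed frame: four posts 215 mm tall with a black plate (136 mm square, 8 mm thick, 46 mm hole) above the gearmotor; origin as the jack. The plate's height was set by hand: underside 16 to 41 mm above the flange at the start, to be found by feel. Press wanted: 10 to 140 N. Each 18 N adds about 1 N at the handle to the free drag; the seat under the motor yields about 1 mm per 30 N
- gearmotor: the gearmotor standing loose in the lift table's shallow seat, toothed steel pulley (29 mm wide) upward: 57 mm square aluminium motor, black gearbox, black 66 mm square flange; origin under its centre; the flange's upper face is 96 mm above it, the pulley's top 125 mm. About 0.85 kg
- spare_motor: a second, taller gearmotor standing upright by itself on the bench, 66 mm square, 148 mm tall; origin under its centre; to be left alone
- wrench: a combination wrench 170 mm long lying on the bench; to be left alone
- cap_a: a small yellow plastic cap, 34 mm flange, 36 mm tall, on the cardboard; origin under its centre; to be left alone
- cap_b: a second yellow plastic cap like the other, near the jack; origin under its centre; to be left alone
- spacer: a small aluminium block 25 x 35 x 20 mm, near the jack; origin under its centre; to be left alone
- tin: an open steel tin, 90 mm wide, 100 mm tall; origin under its centre; to be left alone
- bracket_plate: a black steel plate 200 x 100 x 8 mm with an aluminium block on it, lying on the bench; origin under its centre; to be left alone
Things that resemble listed ones, but are neither listed nor needed, are in the scene too. Of the things shaped like the part that bears crank_boss, the bare steel one is meant. What is shaped like the gearmotor but green is not meant.

How it is judged (in metres and radians):
On the way, in this order (a step that is already met when the one before it is completed fails the run):
1. the crank is fully down on the jack's drive shaft (horizontal distance between crank_mouth and shaft_top below 0.005 m and z of crank_mouth in the frame of shaft_top below -0.029 m and angle between crank_mouth's own z axis and vertical below 0.12 rad), for 0.2 s.
2. the gearmotor has been wound up at least 10 mm with the crank on the shaft (all of step 1 and distance of gearmotor from where it was at the start of the episode above 0.01 m), for 0.1 s.
At the end, for the whole second after the job is handed in: The crank sits fully on the drive shaft (within 5 mm of its axis, at least 29 mm of the shaft in the socket, upright within 0.12 rad), the gearmotor is upright within 0.05 rad and its flange presses on the mounting plate with 10 to 140 N, and both are at rest (all of step 1 and contact force between gearmotor and frame between 10 and 140 N and angle between gearmotor's own z axis and vertical below 0.05 rad and linear speed of gearmotor below 0.01 m/s and linear speed of crank below 0.02 m/s); the robot touches nothing.
It fails at once if the gearmotor is forced against the plate with more than 140 N (contact force between gearmotor and frame above 140 N).
It fails at once if another thing on the bench is moved by more than 30 mm (distance of any of spare_motor, wrench, cap_a, cap_b, spacer, tin, bracket_plate from where it was at the start of the episode above 0.03 m).
It also fails if it takes over 72 s, if anything falls off the work surface, if the arm or the gripper's body presses on something with over 40 N, if the wrist force passes 120 N, or if a joint passes its speed limit or range.

## Working session

There is one attempt and no reset: what is moved stays moved. The work goes in short steps, Python scripts to look and compute and a tool call to move; the robot and the scene stay as the last step left them, time stands still between calls to the robot, and variables do not carry over. Pictures are saved under pics/ and viewed, and the job is handed in when it is done.

Besides the shell and the picture viewer there is one more tool, called after "Request:" as name(argument=value, ...), one argument or row to a line, values as JSON. play_rows: Moves the arm, as the interface text tells. Its arguments: {"type":"object","properties":{"travel":{"type":"array","items":{"type":"array","items":{"type":"number"}}},"rotation":{"type":"array","items":{"type":"array","items":{"type":"number"}}},"claw":{"type":"array","items":{"type":"number"}},"squeeze":{"type":"number"}},"required":["travel","rotation","claw"]}

```bash
ls; mkdir -p pics
python3 - <<'E'
from rig import env
import cv2
for n in("side","top"):
    im=env.get_image(n); cv2.imwrite(f"pics/{n}0.png",im[:,:,::-1]); print(n,env.camera_info(n))
s=env.observe(); print(s); print(env.grip_depth)
E
```

```text
pics
side {'vertical_fov': 56.49064344118483, 'cx': 276.5473494065211, 'cy': 208.35184070456737, 'eye': array([0.40447966, 0.83061494, 0.65889523]), 'rotation': array([[-0.99708025, -0.04111643,  0.06434604],
       [-0.07635282,  0.52462672, -0.84790156],
       [ 0.00110503, -0.8503389 , -0.5262343 ]])}
top {'vertical_fov': 43.48555222078169, 'cx': 291.7428348949505, 'cy': 211.69453142809098, 'eye': array([ 0.13518967, -0.01066825,  1.78940918]), 'rotation': array([[-0.02612074, -0.98129135,  0.1907485 ],
       [-0.99940862,  0.02990305,  0.01697685],
       [-0.0223632 , -0.19019225, -0.98149213]])}
{'time_s': 0.1, 'q': array([-8.89963138e+01,  2.18379238e+01,  7.43790502e+01,  1.66648402e-04,
        8.38573645e+01, -1.23339753e+01]), 'qvel': array([ 0.07690639, -0.11781391, -0.11553408, -0.02676312, -0.01248565,
        0.10981204]), 'joint_efforts': array([ 3.31707422e-03, -4.49226952e+01, -2.31655294e+01, -1.92928901e-04,
        3.70090929e-03, -1.56820690e-08]), 'position': array([ 0.12688991, -0.53489963,  0.23077408]), 'tool_rot': array([[-1.98357162e-05,  2.30689057e-01, -9.73027522e-01],
       [ 1.29730450e-03, -9.73026697e-01, -2.30688888e-01],
       [-9.99999158e-01, -1.26688887e-03, -2.79973272e-04]]), 'ft_force': array([-0.47207857, -0.08950761, -0.41236048]), 'wrist_torque': array([ 0.01989487,  0.03088272, -0.05592627]), 'grip_width': 0.0853048230452564}
0.0187
```

View pics/side0.png

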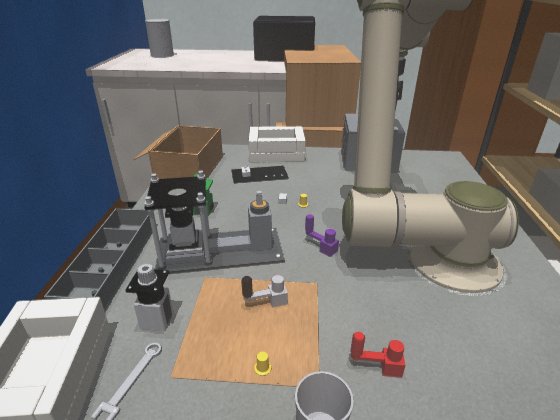

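View pics/top0.png

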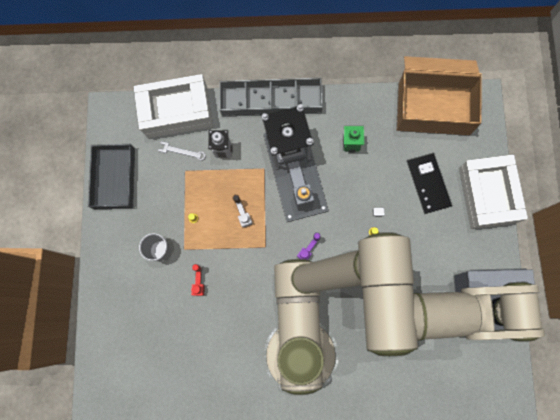

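The steel crank stands on the cardboard: boss about (278,285) in the side view and (244,215) in the top view. The jack shaft is at about (259,197) side and (304,190) top. I'll enlarge both.

Run:
```python
import cv2,numpy as np
def crop(n,x0,y0,w,h,k,o):
    im=cv2.imread(f"pics/{n}.png")[y0:y0+h,x0:x0+w]
    im=cv2.resize(im,None,fx=k,fy=k,interpolation=cv2.INTER_CUBIC)
    for i in range(0,w,10): 
        cv2.line(im,(i*k,0),(i*k,8),(0,255,255),1); cv2.putText(im,str(x0+i),(i*k,20),0,.35,(0,255,255),1)
    for i in range(0,h,10): 
        cv2.line(im,(0,i*k),(8,i*k),(0,255,255),1); cv2.putText(im,str(y0+i),(9,i*k+4),0,.35,(0,255,255),1)
    cv2.imwrite(f"pics/{o}.png",im)
crop("side0",230,265,70,50,11,"c1")
crop("side0",225,180,70,55,10,"c2")
crop("top0",220,185,50,50,12,"c3")
crop("top0",275,165,60,60,10,"c4")
```

```text
(no output)
```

View pics/c1.png

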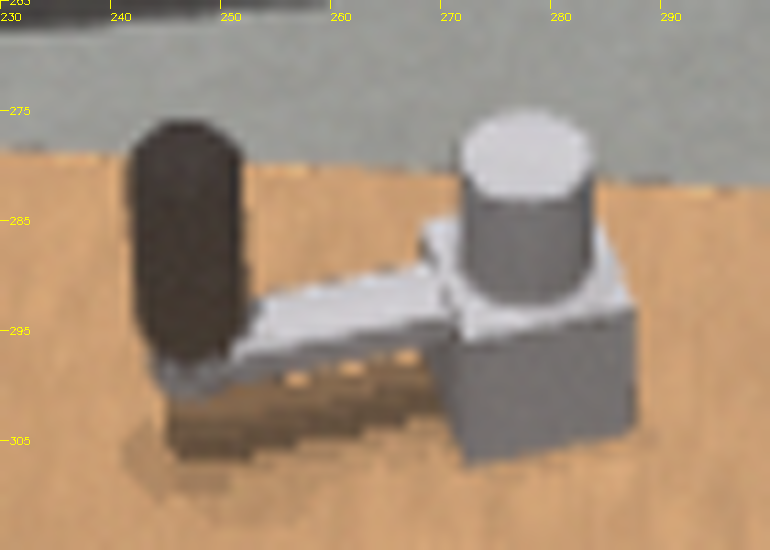

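View pics/c2.png

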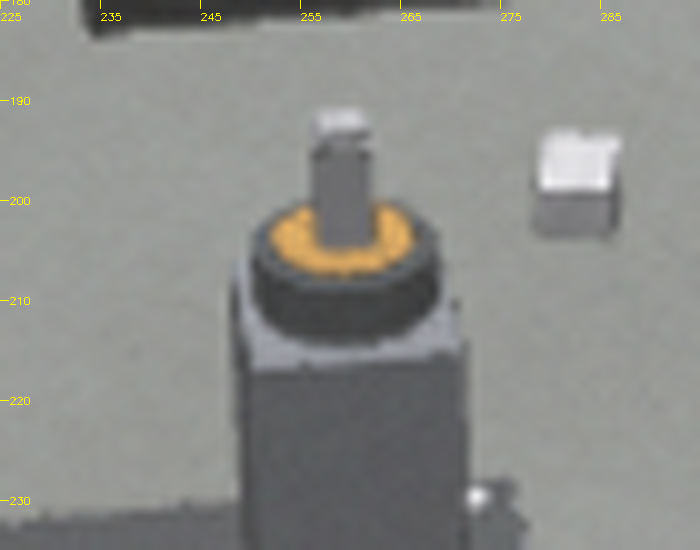

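View pics/c3.png

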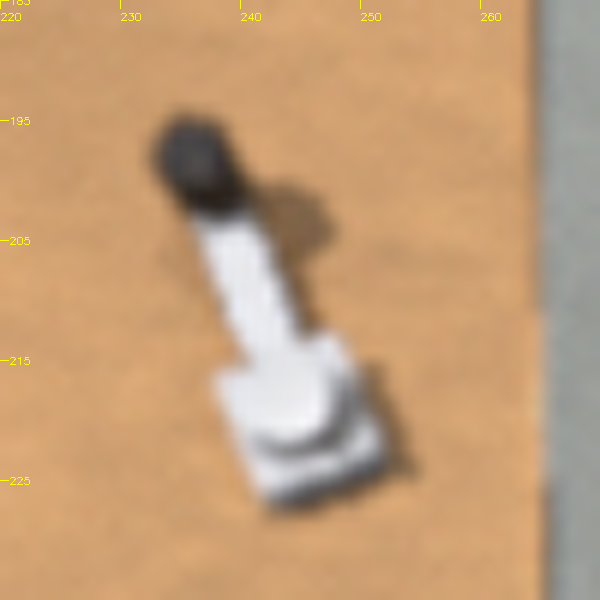

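View pics/c4.png

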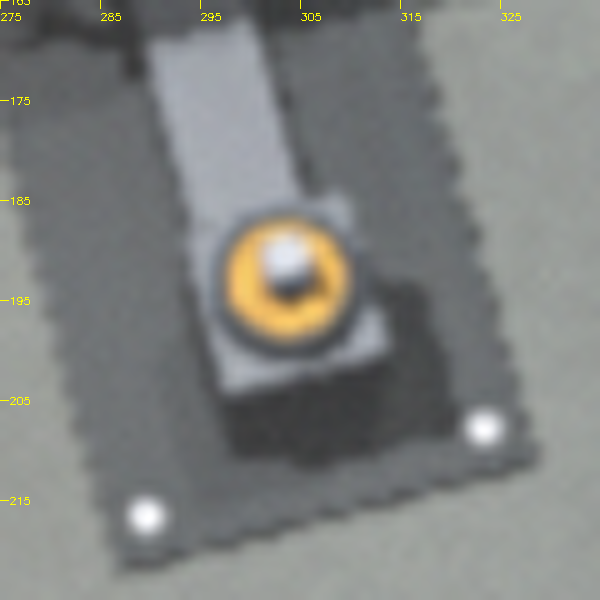

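```bash
cat > h.py <<'E'
import numpy as np,cv2
from rig import env
C={}
for n in("side","top"):
    c=env.camera_info(n); f=210/np.tan(np.radians(c["vertical_fov"]/2)); C[n]=(f,c["cx"],c["cy"],np.array(c["eye"]),np.array(c["rotation"]))
def proj(n,P):
    f,cx,cy,e,R=C[n]; p=(np.atleast_2d(P)-e)@R
    return np.c_[cx+f*p[:,0]/p[:,2],cy+f*p[:,1]/p[:,2]]
def ray(n,uv):
    f,cx,cy,e,R=C[n]; d=R@np.array([(uv[0]-cx)/f,(uv[1]-cy)/f,1]); return e,d/np.linalg.norm(d)
def tri(us,ut):
    A=[];b=[]
    e1,d1=ray("side",us);e2,d2=ray("top",ut)
    for e,d in((e1,d1),(e2,d2)):
        M=np.eye(3)-np.outer(d,d);A.append(M);b.append(M@e)
    x=np.linalg.lstsq(np.vstack(A),np.hstack(b),rcond=None)[0]
    return x,[np.linalg.norm((np.eye(3)-np.outer(d,d))@(x-e)) for e,d in((e1,d1),(e2,d2))]
def atz(n,uv,z):
    e,d=ray(n,uv); return e+d*(z-e[2])/d[2]
def Rz(a): return np.array([[np.cos(a),-np.sin(a),0],[np.sin(a),np.cos(a),0],[0,0,1]])
def box(c,yaw,sx,sy,z0,z1):
    return [np.array([[x*sx/2,y*sy/2,0] for x,y in((1,1),(-1,1),(-1,-1),(1,-1))])@Rz(yaw).T+[c[0],c[1],z] for z in(z0,z1)]
def circ(c,r,z): 
    t=np.linspace(0,2*np.pi,40,endpoint=False); return np.c_[c[0]+r*np.cos(t),c[1]+r*np.sin(t),0*t+z]
def overlay(img,n,polys,x0,y0,w,h,k,out,col=(0,0,255)):
    im=cv2.resize(cv2.imread(img)[y0:y0+h,x0:x0+w],None,fx=k,fy=k,interpolation=cv2.INTER_CUBIC)
    for P in polys:
        q=(proj(n,P)+.5-[x0,y0])*k
        cv2.polylines(im,[np.round(q*16).astype(int).reshape(-1,1,2)],True,col,1,cv2.LINE_AA,4)
    cv2.imwrite(out,im)
E
python3 - <<'E'
from h import *
for nm,s,t,zz in(("boss",(277.4,278.6),(243.7,218.),.070),("handle",(246.5,278.5),(235.3,197),.085),("shaft",(258.6,191.9),(303.2,190.1),.175)):
    print(nm,tri(s,t),atz("side",s,zz),atz("top",t,zz))
# jack base bolts (top) at base z~.01
for z in(.008,):
    a=atz("top",(289.2,216),z);b=atz("top",(322.8,207.3),z);print(a,b,np.degrees(np.arctan2(*(b-a)[:2][::-1])))
E
```

```text
boss (array([0.45213915, 0.17917886, 0.07213618]), [np.float64(0.000323745100730585), np.float64(0.0003237451007310673)]) [0.45198923 0.17689648 0.07      ] [0.45286188 0.17939405 0.07      ]
handle (array([0.51840104, 0.20433787, 0.09088115]), [np.float64(0.00209795903223419), np.float64(0.002097959032234064)]) [0.51742157 0.1984139  0.085     ] [0.52188601 0.20509021 0.085     ]
shaft (array([ 0.5154036 , -0.02058258,  0.17729609]), [np.float64(0.0010709694728559447), np.float64(0.0010709694728563998)]) [ 0.51482879 -0.02419814  0.175     ] [ 0.5170472  -0.02060325  0.175     ]
[0.4665759 0.0292893 0.008    ] [ 0.49356418 -0.08731646  0.008     ] -76.96841472530231
```

```bash
cat > ov.py <<'E'
from h import *
def crank(c,a,zm=.003):
    u=Rz(a)[:,0]; hc=np.array([c[0],c[1],0])+.07*u
    am=np.array([c[0],c[1],0])+.044*u
    return box(c,a,.036,.036,zm,zm+.036)+[circ(c,.014,zm+.037),circ(c,.014,zm+.067)]+[circ(hc,.0115,zm+.036),circ(hc,.0115,zm+.084)]+box(am,a,.052,.016,zm+.035,zm+.035)[:1]
def jack(c,a,zs=.175):
    return box(c,a,.014,.014,zs-.035,zs)+[circ(c,.024,zs-.035)]+box(c,a,.056,.056,.0,zs-.05)[1:]
E
python3 - <<'E'
from ov import *
c=(.4515,.178);a=np.radians(21)
overlay("pics/side0.png","side",crank(c,a),230,265,70,50,8,"/tmp/a.png")
overlay("pics/top0.png","top",crank(c,a),220,185,50,50,8,"/tmp/b.png")
s=(.516,-.0215);b=np.radians(13)
overlay("pics/side0.png","side",jack(s,b),225,180,70,50,8,"/tmp/c.png")
overlay("pics/top0.png","top",jack(s,b),275,165,50,50,8,"/tmp/d.png")
cv2.imwrite("pics/o1.png",np.vstack([np.hstack([cv2.imread(f"/tmp/{x}.png")[:400] for x in r])[:, :800] if 0 else cv2.resize(np.hstack([cv2.imread(f"/tmp/{x}.png") for x in r]),(800,333)) for r in("ab","cd")])[:600])
cv2.imwrite("pics/o1.png",np.vstack([cv2.resize(np.hstack([cv2.imread(f"/tmp/{x}.png") for x in r]),(720,300)) for r in("ab","cd")]))
E
```

```text
(no output)
```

View pics/o1.png

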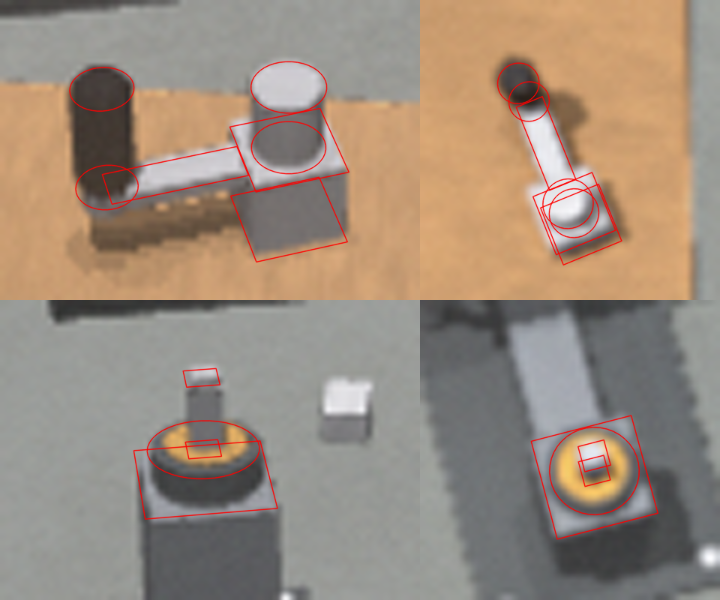

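Run:
```python
from h import *
from scipy.optimize import least_squares
S=lambda x,y:(230+x/11-.5,265+y/11-.5)
T=lambda x,y:(220+x/12-.5,185+y/12-.5)
def pts(c,a,zm):
    L=lambda x,y,z: np.array([c[0],c[1],zm])+Rz(a)@np.array([x,y,z])
    h=.018
    return L,h
obs=[("side",(0,0,.067),S(527,154)),
("side",'pp+',S(632,303)),]
# correspondences of hub corners by nearest projection from initial guess
corn=[(x,y,z) for x in(.018,-.018) for y in(.018,-.018) for z in(0,.036)]
picks=[("side",(0,0,.067),S(527,154)),("side",(.07,0,.084),S(187,155)),("top",(0,0,.067),T(290,402)),("top",(.07,0,.084),T(190,152))]
raw=[("side",S(632,303)),("side",S(460,340)),("side",S(425,222)),("side",S(468,466)),("side",S(635,430)),("top",T(218,378)),("top",T(335,337)),("top",T(385,447)),("top",T(262,488))]
c0=(.4515,.178,np.radians(21),.003)
def P(p,l): return np.array([p[0],p[1],p[3]])+Rz(p[2])@np.array(l)
for n,uv in raw:
    cs=corn if n=="side" else [c for c in corn if c[2]>0]
    d=[np.linalg.norm(proj(n,P(c0,l))[0]-uv) for l in cs]; i=int(np.argmin(d)); picks.append((n,cs[i],uv)); print(n,cs[i],d[i])
for sel in("both","side","top"):
    pk=[p for p in picks if sel in("both",p[0])]
    f=lambda p:np.hstack([proj(n,P((p[0],p[1],p[2],p[3] if sel=="both" else .003),l))[0]-uv for n,l,uv in pk])
    r=least_squares(f,c0,x_scale=[.01,.01,.1,.01]);print(sel,r.x[:2],np.degrees(r.x[2]),r.x[3],np.sqrt(np.mean(r.fun**2)))
```

```text
side (-0.018, 0.018, 0.036) 1.2653426245412467
side (0.018, 0.018, 0.036) 1.2865531981367362
side (0.018, -0.018, 0.036) 0.9947848991476014
side (0.018, 0.018, 0) 1.247469119922557
side (-0.018, 0.018, 0) 1.174883219223598
top (0.018, 0.018, 0.036) 1.351968048848831
top (0.018, -0.018, 0.036) 0.9240190528425798
top (-0.018, -0.018, 0.036) 1.172002983570002
top (-0.018, 0.018, 0.036) 1.9049972401085562
both [0.45244812 0.17944573] 21.000260608394022 0.007316249410437079 0.45545969812554227
side [0.45216066 0.17506842] 20.857514710270593 0.003 0.3056417523017791
top [0.45502487 0.18008087] 20.30470329891404 0.003 0.31193336200035177
```

Request:
play_rows(
  travel=[
    [1.6, 3.5, 0.5],
    [1.6, 3.5, 0.5],
    [1.6, 3.5, 0.5],
    [1.6, 3.5, 0.5],
    [1.6, 3.5, 0],
    [1.6, 3.5, 0],
    [1.6, 3.5, 0],
    [1.6, 3.5, 0],
    [1.6, 3.5, 0],
    [1.6, 3.5, 0],
    [1.6, 3.5, 0],
    [1.6, 3.5, 0],
  ],
  rotation=[
    [0, 0, 0.014],
    [0, 0, 0.014],
    [0, 0, 0.014],
    [0, 0, 0.014],
    [0, 0, 0.014],
    [0, 0, 0.014],
    [0, 0, 0.014],
    [0, 0, 0.014],
    [0, 0, 0.014],
    [0, 0, 0.014],
    [0, 0, 0],
    [0, 0, 0],
  ],
  claw=[8.5, 8.5, 8.5, 8.5, 8.5, 8.5, 8.5, 8.5, 8.5, 8.5, 8.5, 8.5],
)

```text
time_s: 1.1
position: [0.3184, -0.099, 0.2463]
tool_rot: [[-0.001, 0.358, -0.934], [0.008, -0.934, -0.358], [-1.0, -0.008, -0.001]]
ft_force: [0.8, -1.2, -0.2]
grip_width: 0.0849
```

Request:
play_rows(
  travel=[
    [1.5, 3.1, 0],
    [1.5, 3.1, 0],
    [1.5, 3.1, 0],
    [1.5, 3.1, -1],
    [1.5, 3.1, -1],
    [1.5, 3.1, -2],
    [1.5, 3.1, -2],
    [1.5, 3.1, -2],
    [1.4, 2.9, -2],
    [0, 0, 0],
  ],
  rotation=[
    [0, 0, 0],
    [0, 0, 0],
    [0, 0, 0],
    [0, 0, 0],
    [0, 0, 0],
    [0, 0, 0],
    [0, 0, 0],
    [0, 0, 0],
    [0, 0, 0],
    [0, 0, 0],
  ],
  claw=[8.5, 8.5, 8.5, 8.5, 8.5, 8.5, 8.5, 8.5, 8.5, 8.5],
)

```text
time_s: 1.93
position: [0.4558, 0.2001, 0.1415]
tool_rot: [[0.003, 0.365, -0.931], [0.006, -0.931, -0.365], [-1.0, -0.005, -0.005]]
ft_force: [-1.7, -0.4, -0.8]
grip_width: 0.0853
```

Run:
```python
from rig import env
import cv2
im=env.get_image("side"); cv2.imwrite(f"pics/s1.png",cv2.resize(im[150:390,120:400,::-1],None,fx=2.5,fy=2.5))
s=env.observe();print(s["position"],s["tool_rot"],s["q"])
```

```text
[0.45532564 0.19859789 0.14289556] [[ 0.0040786   0.36500312 -0.93099736]
 [ 0.00569588 -0.93099848 -0.36497861]
 [-0.99997546 -0.00381425 -0.00587619]] [ 9.73243674 21.46173275 91.07137439  0.3061065  67.1816885  78.20713126]
```

View pics/s1.png

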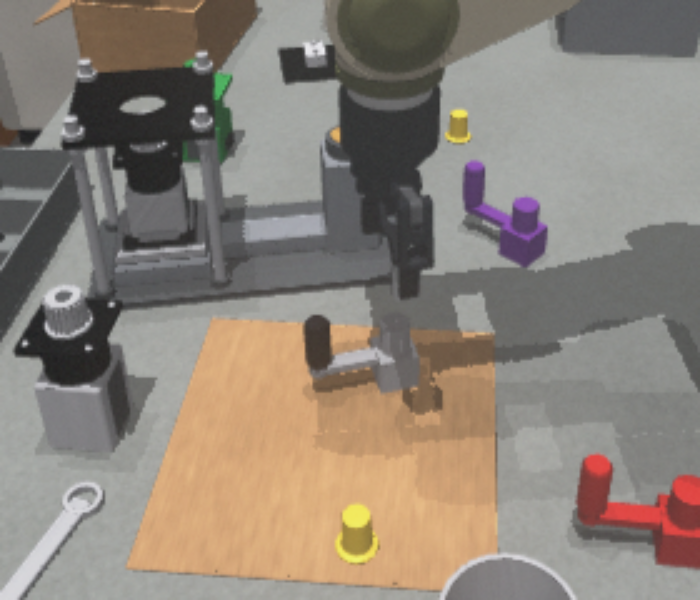

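Request:
play_rows(
  travel=[
    [-0.3, -1.9, 0],
    [0, 0, -1],
    [0, 0, -1],
    [0, 0, 0],
  ],
  rotation=[
    [-0.0057, 0.0041, -0.006],
    [0, 0, 0],
    [0, 0, 0],
    [0, 0, 0],
  ],
  claw=[8.5, 8.5, 8.5, 8.5],
)

```text
time_s: 2.32
position: [0.4515, 0.1775, 0.1234]
tool_rot: [[-0.0, 0.361, -0.933], [-0.001, -0.933, -0.361], [-1.0, 0.001, 0.0]]
ft_force: [-1.1, -0.2, -0.6]
grip_width: 0.0848
```

Request:
play_rows(
  travel=[
    [0.1, 0.15, -1],
    [0, 0, -1.5],
    [0, 0, -1.5],
    [0, 0, -1.0],
    [0, 0, -0.5],
    [0, 0, 0],
  ],
  rotation=[
    [0, 0, 0],
    [0, 0, 0],
    [0, 0, 0],
    [0, 0, 0],
    [0, 0, 0],
    [0, 0, 0],
  ],
  claw=[8.5, 8.5, 8.5, 8.5, 8.5, 8.5],
)

```text
time_s: 2.82
position: [0.4537, 0.1753, 0.0723]
tool_rot: [[0.007, 0.356, -0.934], [-0.001, -0.934, -0.356], [-1.0, 0.003, -0.007]]
ft_force: [0.7, -0.1, 0.8]
grip_width: 0.0849
```

Run:
```python
from rig import env
import cv2
im=env.get_image("side"); cv2.imwrite(f"pics/s2.png",cv2.resize(im[240:330,210:320,::-1],None,fx=6,fy=6,interpolation=2))
s=env.observe();print(s["position"],s["tool_rot"],s["ft_force"])
```

```text
[0.45398485 0.17536912 0.07282322] [[ 8.31459430e-03  3.56466347e-01 -9.34271166e-01]
 [-6.72334431e-04 -9.34301258e-01 -3.56483811e-01]
 [-9.99965207e-01  3.59216094e-03 -7.52867131e-03]] [-0.18874077  0.93299607  0.28854448]
```

View pics/s2.png

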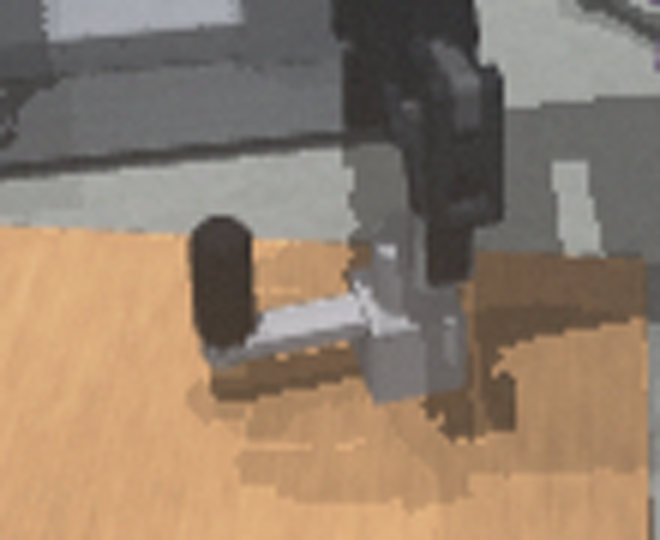

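Request:
play_rows(
  travel=[
    [-0.15, 0.4, -1],
    [0, 0, -1.3],
    [0, 0, -1.3],
    [0, 0, -0.8],
    [0, 0, 0],
    [0, 0, 0],
  ],
  rotation=[
    [0, 0.008, 0],
    [0, 0, 0],
    [0, 0, 0],
    [0, 0, 0],
    [0, 0, 0],
    [0, 0, 0],
  ],
  claw=[8.5, 8.5, 8.5, 8.5, 8.5, 8.5],
)

```text
time_s: 3.37
position: [0.4541, 0.1802, 0.0295]
tool_rot: [[0.006, 0.356, -0.935], [0.0, -0.935, -0.356], [-1.0, 0.002, -0.005]]
ft_force: [0.7, -0.2, 0.2]
grip_width: 0.0853
```

Request:
play_rows(
  travel=[
    [-0.15, -0.1, -0.8],
    [0, 0, -0.7],
    [0, 0, 0],
    [0, 0, 0],
  ],
  rotation=[
    [0, 0.006, 0],
    [0, 0, 0],
    [0, 0, 0],
    [0, 0, 0],
  ],
  claw=[8.5, 8.5, 8.5, 8.5],
)

```text
time_s: 3.7
position: [0.4532, 0.1794, 0.0143]
tool_rot: [[0.001, 0.356, -0.935], [0.001, -0.935, -0.356], [-1.0, -0.0, -0.002]]
ft_force: [-1.0, 0.4, -0.4]
grip_width: 0.0847
```

Run:
```python
from rig import env
import cv2
im=env.get_image("side"); cv2.imwrite(f"pics/s3.png",cv2.resize(im[240:330,210:320,::-1],None,fx=6,fy=6,interpolation=2))
s=env.observe();print(s["position"],s["tool_rot"],s["ft_force"])
```

```text
[0.45319594 0.17933153 0.01430978] [[ 1.33062746e-03  3.55965793e-01 -9.34498038e-01]
 [ 7.40477593e-04 -9.34498960e-01 -3.55965090e-01]
 [-9.99998841e-01 -2.18317936e-04 -1.50705467e-03]] [-0.54150096  0.45862053  0.06189723]
```

View pics/s3.png

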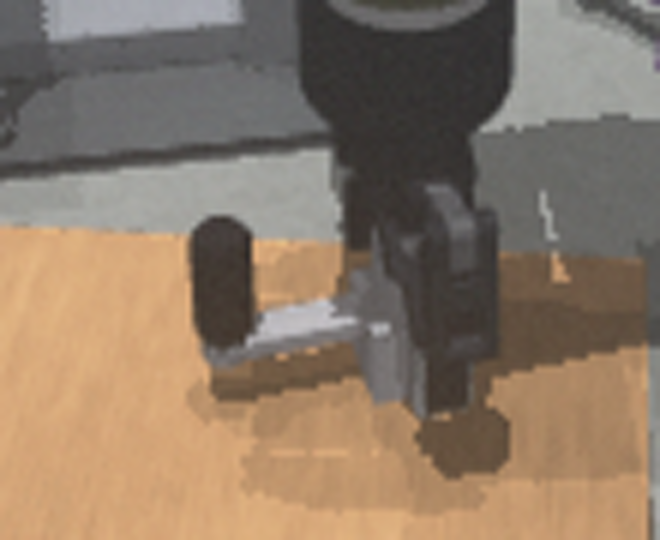

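Request:
play_rows(
  travel=[
    [0, 0, 0],
    [0, 0, 0],
    [0, 0, 0],
    [0, 0, 0],
    [0, 0, 0],
    [0, 0, 0],
    [0, 0, 0],
    [0, 0, 0],
  ],
  rotation=[
    [0, 0, 0],
    [0, 0, 0],
    [0, 0, 0],
    [0, 0, 0],
    [0, 0, 0],
    [0, 0, 0],
    [0, 0, 0],
    [0, 0, 0],
  ],
  claw=[2, 2, 2, 2, 2, 2, 2, 2],
  squeeze=60,
)

```text
time_s: 4.42
position: [0.4538, 0.1793, 0.0153]
tool_rot: [[0.003, 0.356, -0.935], [0.001, -0.935, -0.356], [-1.0, 0.0, -0.004]]
ft_force: [-0.1, -0.0, -0.8]
grip_width: 0.0351
```

Run:
```python
from rig import env
import cv2
im=env.get_image("side"); cv2.imwrite(f"pics/s4.png",cv2.resize(im[240:330,210:320,::-1],None,fx=6,fy=6,interpolation=2))
s=env.observe();print(s["position"],s["tool_rot"],s["ft_force"],s["grip_width"])
```

```text
[0.45380331 0.17929456 0.01533813] [[ 3.50965805e-03  3.55929489e-01 -9.34506223e-01]
 [ 8.66697136e-04 -9.34512710e-01 -3.55928705e-01]
 [-9.99993466e-01  4.39254178e-04 -3.58830312e-03]] [-0.45023887  1.06124339 -0.49053378] 0.03445290077400389
```

View pics/s4.png

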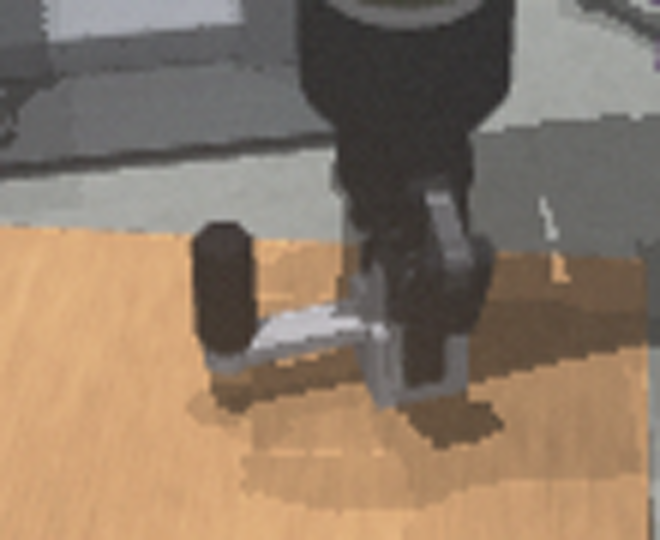

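Request:
play_rows(
  travel=[
    [0, 0, 0.5],
    [0, 0, 1.5],
    [0, 0, 2.5],
    [0, 0, 3],
    [0, 0, 3],
    [0, 0, 3],
    [0, 0, 2],
    [0, 0, 1],
    [0, 0, 0],
    [0, 0, 0],
  ],
  rotation=[
    [0, 0.003, 0],
    [0, 0, -0.02],
    [0, 0, -0.02],
    [0, 0, -0.02],
    [0, 0, -0.02],
    [0, 0, -0.02],
    [0, 0, -0.02],
    [0, 0, 0],
    [0, 0, 0],
    [0, 0, 0],
  ],
  claw=[2, 2, 2, 2, 2, 2, 2, 2, 2, 2],
)

```text
time_s: 5.3
position: [0.4484, 0.1788, 0.1879]
tool_rot: [[-0.011, 0.236, -0.972], [0.001, -0.972, -0.236], [-1.0, -0.004, 0.01]]
ft_force: [0.4, 0.2, -2.4]
grip_width: 0.0345
```

Request:
play_rows(
  travel=[
    [0.6, -1.5, 1.5],
    [0.8, -2.5, 1],
    [1.0, -3, 0.5],
    [1.0, -3, 0],
    [1.0, -3, 0],
    [1.0, -3, 0],
    [0.5, -1.5, 0],
    [0, -0.5, 0],
    [0, 0, 0],
    [0, 0, 0],
  ],
  rotation=[
    [0, -0.011, 0],
    [0, 0, -0.01],
    [0, 0, 0],
    [0, 0, 0],
    [0, 0, 0],
    [0, 0, 0],
    [0, 0, 0],
    [0, 0, 0],
    [0, 0, 0],
    [0, 0, 0],
  ],
  claw=[2, 2, 2, 2, 2, 2, 2, 2, 2, 2],
)

```text
time_s: 6.13
position: [0.503, -0.0082, 0.2069]
tool_rot: [[-0.024, 0.23, -0.973], [0.005, -0.973, -0.23], [-1.0, -0.011, 0.022]]
ft_force: [-0.2, 0.5, -2.5]
grip_width: 0.035
```

```bash
cat >> h.py <<'E'
def shot(t):
    for n in("side","top"): cv2.imwrite(f"pics/{n}_{t}.png",env.get_image(n)[:,:,::-1])
    s=env.observe(); R=s["tool_rot"]; print(s["time_s"],s["position"].round(4),"x",R[:,0].round(4),"yaw",np.degrees(np.arctan2(-R[1,1],-R[0,1])).round(2)-90,s["ft_force"].round(1),s["wrist_torque"].round(2),s["grip_width"].round(4),s["q"].round(0))
E
python3 - <<'E'
from ov import *
shot("5")
im=cv2.imread("pics/side_5.png"); cv2.imwrite("pics/s5.png",cv2.resize(im[140:270,180:320],None,fx=5,fy=4.6,interpolation=2)) 
im=cv2.imread("pics/top_5.png"); cv2.imwrite("pics/t5.png",cv2.resize(im[140:240,250:350],None,fx=6,fy=6,interpolation=2))
E
```

```text
Traceback (most recent call last):
  File "h.py", line 33, in shot
    s=env.observe(); R=s["tool_rot"]; print(s["time_s"],s["position"].round(4),"x",R[:,0].round(4),"yaw",np.degrees(np.arctan2(-R[1,1],-R[0,1])).round(2)-90,s["ft_force"].round(1),s["wrist_torque"].round(2),s["grip_width"].round(4),s["q"].round(0))
                                                                                                                                                                                                               ^^^^^^^^^^^^^^^^^^^^^
AttributeError: 'float' object has no attribute 'round'
```

Request:
play_rows(
  travel=[
    [0.6, -0.6, 0],
    [0.5, -0.6, 0],
    [0, 0, 0],
    [0, 0, 0],
  ],
  rotation=[
    [-0.005, -0.024, 0],
    [0, 0, 0],
    [0, 0, 0],
    [0, 0, 0],
  ],
  claw=[2, 2, 2, 2],
)

```text
time_s: 6.57
position: [0.5146, -0.0177, 0.2076]
tool_rot: [[0.004, 0.235, -0.972], [-0.0, -0.972, -0.235], [-1.0, 0.001, -0.004]]
ft_force: [-0.0, -0.4, -2.7]
grip_width: 0.0348
```

```bash
sed -i 's/s\["grip_width"\].round(4)/round(s["grip_width"],4)/' h.py
python3 - <<'E'
from ov import *
shot("5")
im=cv2.imread("pics/side_5.png"); cv2.imwrite("pics/s5.png",cv2.resize(im[140:260,200:320],None,fx=5,fy=5,interpolation=2)) 
im=cv2.imread("pics/top_5.png"); cv2.imwrite("pics/t5.png",cv2.resize(im[140:240,250:350],None,fx=6,fy=6,interpolation=2))
E
```

```text
6.6667 [ 0.5145 -0.0177  0.2075] x [ 3.6e-03 -4.0e-04 -1.0e+00] yaw 13.61 [ 0.5  0.6 -2.7] [0.01 0.04 0.02] 0.0349 [-15.  19.  82.   0.  78.  61.]
```

View pics/s5.png

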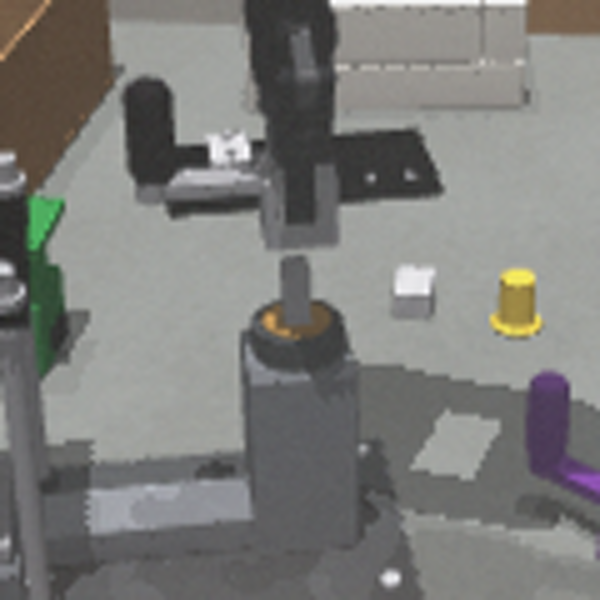

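View pics/t5.png

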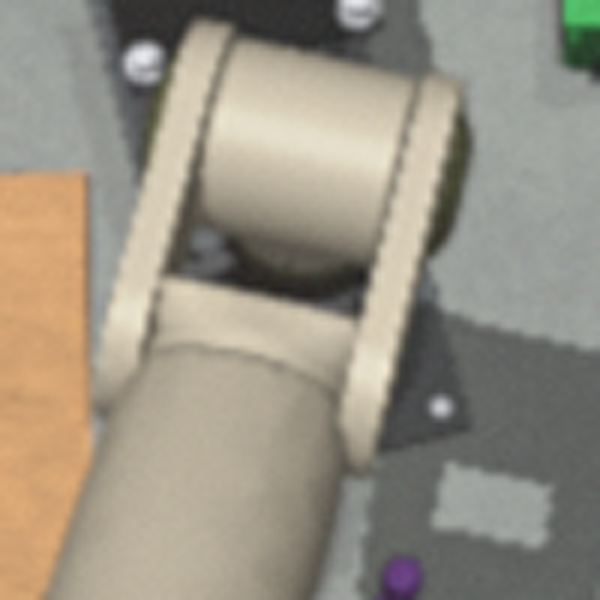

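Run:
```python
from ov import *
a=cv2.imread("pics/s3.png",0).astype(np.float32);b=cv2.imread("pics/s4.png",0).astype(np.float32)
for (x0,y0,x1,y1) in((170,190,275,380),(180,205,265,350),(260,290,340,350)):
    W=np.eye(2,3,dtype=np.float32)
    cc,W=cv2.findTransformECC(a[y0:y1,x0:x1],b[y0:y1,x0:x1],W,cv2.MOTION_TRANSLATION); print(cc,W[:,2]/6)
J=[]
p=np.array([.452,.177,.04])
for d in np.eye(3)*.001: J.append((proj("side",p+d)-proj("side",p))[0])
print(np.array(J))
```

```text
0.9908677529988142 [0.29181966 0.91793877]
0.9839921386271013 [0.2899754  0.90300125]
0.9093222408672259 [0.23989333 0.7726137 ]
[[-0.44146487 -0.02405499]
 [-0.03305322  0.30969507]
 [ 0.00097529 -0.32879781]]
```

Run:
```python
from ov import *
a=np.radians(13.6);u=Rz(a)[:,0]
out=[]
for c in ((.5145,-.0177)-.0027*u[:2],):
  for s in((.5148,-.0242),):
    P=crank(c,a,.2075-.0108)+jack(s,np.radians(13))[:3]
    overlay("pics/side_5.png","side",P,215,150,65,65,12,"pics/o2.png")
overlay("pics/side0.png","side",jack(s,np.radians(13))[:3],235,180,50,40,12,"pics/o3.png")
```

```text
(no output)
```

View pics/o2.png

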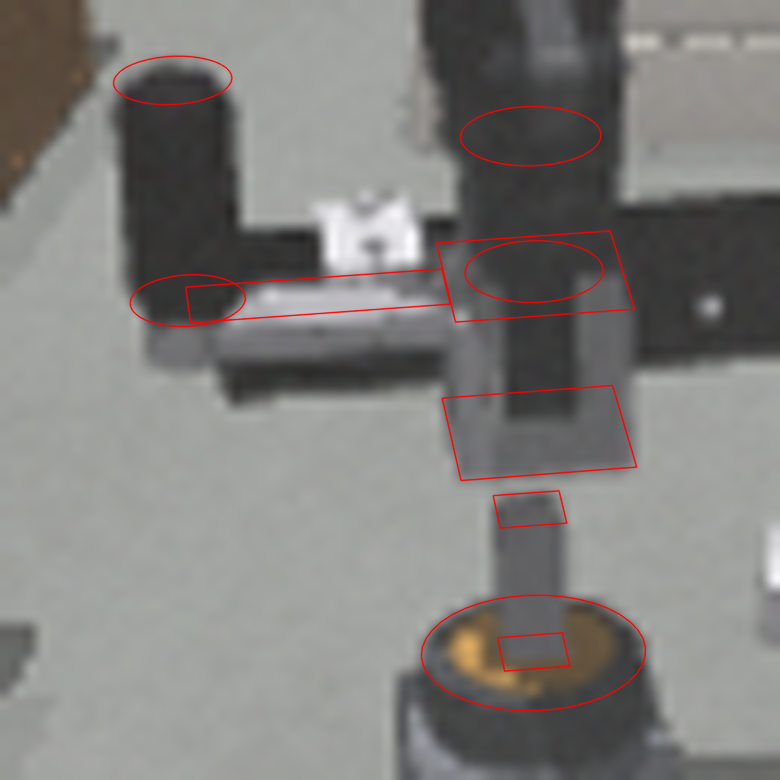

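View pics/o3.png

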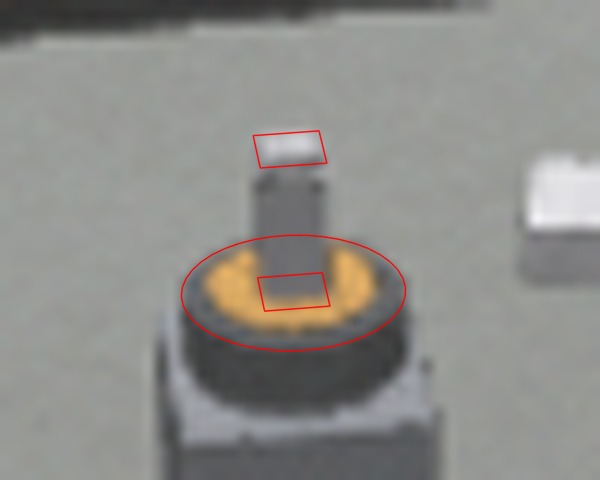

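Request:
play_rows(
  travel=[
    [0.3, -0.6, 0],
    [0, 0, 0],
    [0, 0, -0.6],
    [0, 0, -0.3],
    [0, 0, 0],
    [0, 0, 0],
  ],
  rotation=[
    [0.002, -0.006, -0.01],
    [0, 0, 0],
    [0, 0, 0],
    [0, 0, 0],
    [0, 0, 0],
    [0, 0, 0],
  ],
  claw=[2, 2, 2, 2, 2, 2],
)

```text
time_s: 7.17
position: [0.5175, -0.0242, 0.1974]
tool_rot: [[0.01, 0.225, -0.974], [0.002, -0.974, -0.224], [-1.0, 0.0, -0.01]]
ft_force: [-0.0, 0.3, -3.2]
grip_width: 0.0352
```

Run:
```python
from ov import *
shot("6")
s=env.observe();R=s["tool_rot"];p=s["position"]
a=np.arctan2(-R[1,1],-R[0,1])-np.pi/2;u=Rz(a)[:2,0]
P=crank(p[:2]-.0027*u,a,p[2]-.0108)+jack((.5148,-.0242),np.radians(13))[:3]
overlay("pics/side_6.png","side",P,215,150,65,65,12,"pics/o4.png")
```

```text
7.2667 [ 0.5176 -0.0242  0.1976] x [ 0.01    0.0019 -0.9999] yaw 12.980000000000004 [ 0.6 -0.6 -3.2] [-0.02  0.03 -0.02] 0.0349 [-16.  20.  83.   0.  76.  61.]
```

View pics/o4.png

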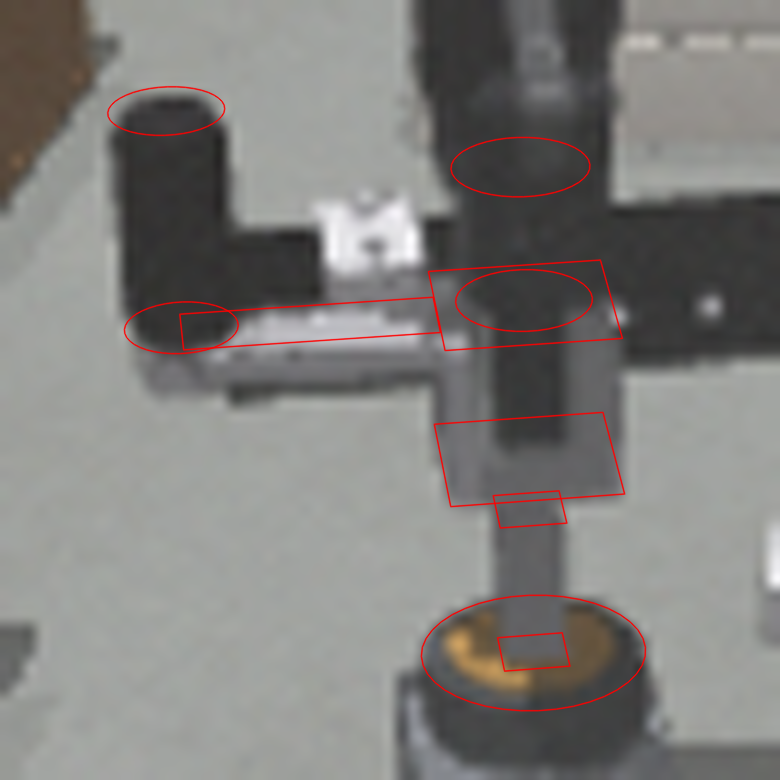

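Request:
play_rows(
  travel=[
    [-0.04, 0.04, -0.5],
    [0, 0, -0.4],
    [0, 0, -0.3],
    [0, 0, -0.2],
  ],
  rotation=[
    [0, 0, 0],
    [0, 0, 0],
    [0, 0, 0],
    [0, 0, 0],
  ],
  claw=[2, 2, 2, 2],
)

```text
time_s: 7.6
position: [0.5173, -0.0236, 0.1828]
tool_rot: [[0.011, 0.225, -0.974], [0.002, -0.974, -0.225], [-1.0, 0.001, -0.011]]
ft_force: [-0.2, 1.0, -2.9]
grip_width: 0.0349
```

Request:
play_rows(
  travel=[
    [0, 0, -0.2],
    [0, 0, -0.2],
    [0, 0, -0.2],
  ],
  rotation=[
    [0, 0, 0],
    [0, 0, 0],
    [0, 0, 0],
  ],
  claw=[2, 2, 2],
)

```text
time_s: 7.85
position: [0.5172, -0.0235, 0.1759]
tool_rot: [[0.011, 0.225, -0.974], [0.002, -0.974, -0.225], [-1.0, 0.001, -0.011]]
ft_force: [-0.2, -0.1, -3.2]
grip_width: 0.035
```

Request:
play_rows(
  travel=[
    [0, 0, -0.2],
    [0, 0, -0.2],
    [0, 0, -0.2],
  ],
  rotation=[
    [0, -0.005, 0],
    [0, 0, 0],
    [0, 0, 0],
  ],
  claw=[2, 2, 2],
)

```text
time_s: 8.1
position: [0.5173, -0.0236, 0.1693]
tool_rot: [[0.016, 0.225, -0.974], [0.002, -0.974, -0.225], [-1.0, 0.002, -0.016]]
ft_force: [-0.2, -0.1, -2.5]
grip_width: 0.0348
```

Run:
```python
from ov import *
shot("7")
overlay("pics/side_7.png","side",[],215,150,65,65,9,"pics/o5.png")
```

```text
8.2 [ 0.5171 -0.0235  0.1691] x [ 0.0157  0.0018 -0.9999] yaw 13.0 [ 0.1 -1.2 -2.5] [ 0.02  0.05 -0.05] 0.035 [-16.  21.  86.   0.  72.  61.]
```

View pics/o5.png

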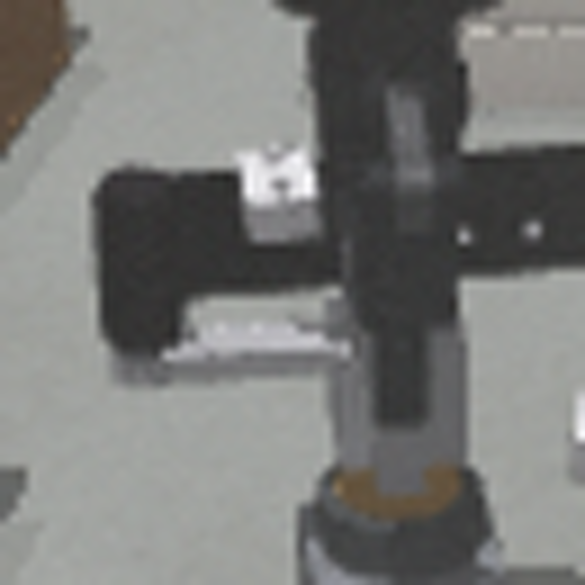

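Request:
play_rows(
  travel=[
    [0, 0, -0.2],
    [0, 0, -0.2],
    [0, 0, -0.2],
    [0, 0, -0.2],
  ],
  rotation=[
    [0, 0.01, 0],
    [0, 0, 0],
    [0, 0, 0],
    [0, 0, 0],
  ],
  claw=[2, 2, 2, 2],
)

```text
time_s: 8.53
position: [0.5175, -0.0236, 0.161]
tool_rot: [[0.006, 0.225, -0.974], [0.001, -0.974, -0.225], [-1.0, -0.0, -0.006]]
ft_force: [-0.1, -1.0, -2.6]
grip_width: 0.0351
```

Request:
play_rows(
  travel=[
    [0, 0, -0.2],
    [0, 0, -0.2],
    [0, 0, -0.15],
    [0, 0, -0.1],
  ],
  rotation=[
    [0, 0, 0],
    [0, 0, 0],
    [0, 0, 0],
    [0, 0, 0],
  ],
  claw=[2, 2, 2, 2],
)

```text
time_s: 8.87
position: [0.5176, -0.0236, 0.1542]
tool_rot: [[0.006, 0.225, -0.974], [0.001, -0.974, -0.225], [-1.0, 0.0, -0.006]]
ft_force: [-4.9, 0.4, 13.5]
grip_width: 0.0351
```

Request:
play_rows(
  travel=[
    [0, 0, -0.1],
    [0, 0, 0],
    [0, 0, 0],
    [0, 0, 0],
    [0, 0, 0],
    [0, 0, 0],
  ],
  rotation=[
    [0, 0, 0],
    [0, 0, 0],
    [0, 0, 0],
    [0, 0, 0],
    [0, 0, 0],
    [0, 0, 0],
  ],
  claw=[2, 2, 5, 6.5, 6.5, 6.5],
)

```text
time_s: 9.37
position: [0.5184, -0.0238, 0.1555]
tool_rot: [[0.011, 0.225, -0.974], [0.0, -0.974, -0.225], [-1.0, 0.002, -0.01]]
ft_force: [-0.3, 0.2, -0.1]
grip_width: 0.0654
```

Run:
```python
from ov import *
shot("8")
P=crank((.5148,-.0242),np.radians(13),.142)
overlay("pics/side_8.png","side",P,215,150,65,65,9,"pics/o6.png")
```

```text
9.4667 [ 0.5184 -0.0238  0.1554] x [ 0.0104  0.     -0.9999] yaw 13.010000000000005 [ 0.1 -0.2  0.4] [ 0.02  0.03 -0.02] 0.065 [-16.  23.  87.   0.  70.  61.]
```

View pics/o6.png

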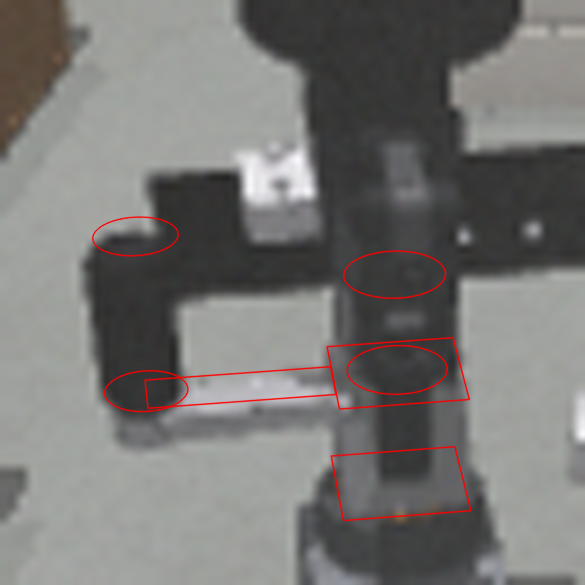

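Request:
play_rows(
  travel=[
    [0, 0, 0.5],
    [0, 0, 1],
    [0, 0, 2],
    [0, 0, 2.5],
    [0, 0, 2],
    [0, 0, 1],
    [-1, 2, 0],
    [-2, 3, 0],
    [-2, 3, 0],
    [-2, 3, 0],
    [0, 0, 0],
  ],
  rotation=[
    [0, 0, 0],
    [0, 0, 0],
    [0, 0, 0],
    [0, 0, 0],
    [0, 0, 0],
    [0, 0.008, 0],
    [0, 0, 0],
    [0, 0, 0],
    [0, 0, 0],
    [0, 0, 0],
    [0, 0, 0],
  ],
  claw=[8, 8, 8, 6.5, 6.5, 6.5, 6.5, 6.5, 6.5, 6.5, 6.5],
)

```text
time_s: 10.38
position: [0.4454, 0.0883, 0.2528]
tool_rot: [[0.004, 0.22, -0.975], [0.0, -0.975, -0.22], [-1.0, 0.0, -0.004]]
ft_force: [1.0, -0.2, 1.2]
grip_width: 0.0655
```

Run:
```python
from ov import *
shot("9")
P=crank((.5148,-.0242),np.radians(13),.142)
overlay("pics/side_9.png","side",P,215,150,65,65,9,"pics/o7.png")
overlay("pics/top_9.png","top",P,270,140,65,65,9,"pics/o8.png")
```

```text
10.4833 [0.4481 0.0855 0.2527] x [ 0.0055 -0.001  -1.    ] yaw 12.629999999999995 [ 1.2 -0.4  1.5] [ 0.01 -0.03 -0.03] 0.0654 [-4. 11. 86. -0. 82. 73.]
```

View pics/o7.png

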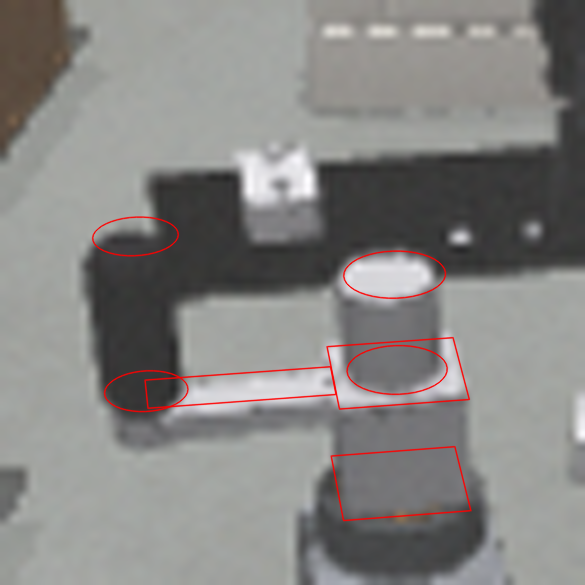

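View pics/o8.png

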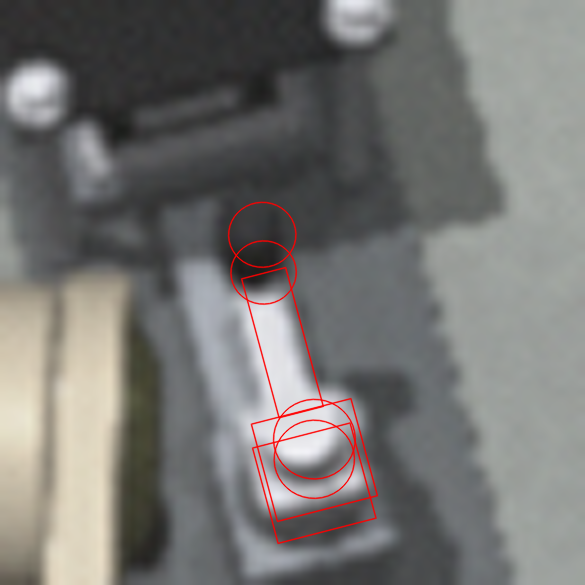

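Request:
play_rows(
  travel=[
    [1.5, -1, 0],
    [2, -1.4, 0],
    [2.5, -1.7, 0],
    [2.5, -1.7, 0],
    [2, -1.3, 0],
    [1, -0.7, 0],
    [0.5, -0.4, 0],
    [0, 0, 0],
    [0, 0, 0],
  ],
  rotation=[
    [0.001, 0.005, 0],
    [0, 0, 0],
    [0, 0, 0],
    [0, 0, 0],
    [0, 0, 0],
    [0, 0, 0],
    [0, 0, 0],
    [0, 0, 0],
    [0, 0, 0],
  ],
  claw=[6.5, 6.5, 6.5, 6.5, 6.5, 6.5, 6.5, 6.5, 6.5],
)

```text
time_s: 11.23
position: [0.5768, -0.0092, 0.252]
tool_rot: [[0.001, 0.212, -0.977], [-0.001, -0.977, -0.212], [-1.0, 0.002, -0.001]]
ft_force: [0.1, 0.5, -0.1]
grip_width: 0.0646
```

Request:
play_rows(
  travel=[
    [0.7, 0.2, -0.5],
    [0, 0, -1],
    [0, 0, -1.5],
    [0, 0, -1.2],
    [0, 0, -0.5],
    [0, 0, 0],
    [0, 0, 0],
  ],
  rotation=[
    [0, 0, 0],
    [0, 0, 0],
    [0, 0, 0],
    [0, 0, 0],
    [0, 0, 0],
    [0, 0, 0],
    [0, 0, 0],
  ],
  claw=[6.5, 6.5, 6.5, 6.5, 6.5, 6.5, 6.5],
)

```text
time_s: 11.82
position: [0.5817, -0.004, 0.2015]
tool_rot: [[0.0, 0.215, -0.977], [-0.001, -0.977, -0.215], [-1.0, 0.001, -0.0]]
ft_force: [-0.1, -0.1, -0.6]
grip_width: 0.0645
```

Run:
```python
from ov import *
shot("10")
overlay("pics/side_10.png","side",[],195,130,85,85,7,"pics/o9.png")
```

```text
11.9167 [ 0.5819 -0.0041  0.202 ] x [ 0.0013 -0.0012 -1.    ] yaw 12.420000000000002 [0.6 0.3 0.6] [0.02 0.04 0.03] 0.0651 [-12.  26.  72.  -0.  82.  66.]
```

View pics/o9.png

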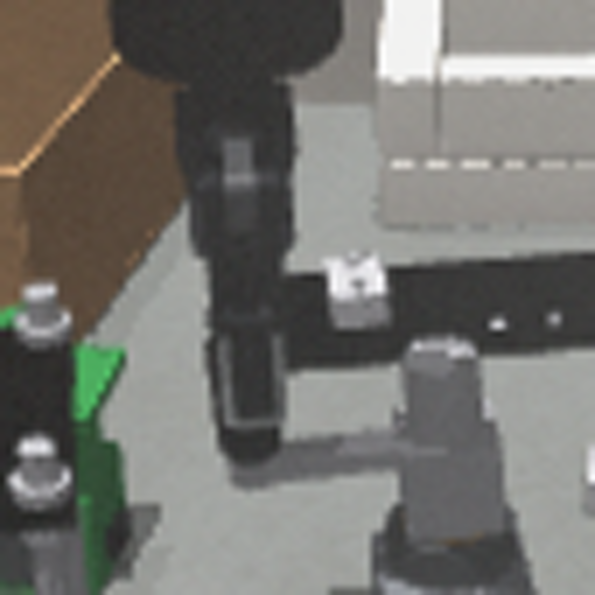

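Request:
play_rows(
  travel=[
    [0.1, -0.2, -0.7],
    [0, 0, -0.5],
    [0, 0, -0.1],
    [0, 0, 0],
    [0, 0, 0],
    [0, 0, 0],
    [0, 0, 0],
    [0, 0, 0],
    [0, 0, 0],
  ],
  rotation=[
    [0, 0, 0],
    [0, 0, 0],
    [0, 0, 0],
    [0, 0, 0],
    [0, 0, 0],
    [0, 0, 0],
    [0, 0, 0],
    [0, 0, 0],
    [0, 0, 0],
  ],
  claw=[6.5, 6.5, 6.5, 1, 1, 1, 1, 1, 1],
  squeeze=50,
)

```text
time_s: 12.67
position: [0.5836, -0.0066, 0.1895]
tool_rot: [[0.005, 0.215, -0.977], [-0.002, -0.977, -0.215], [-1.0, 0.003, -0.004]]
ft_force: [-0.7, 0.0, -0.6]
grip_width: 0.0212
```

Run:
```python
from ov import *
shot("11")
overlay("pics/side_11.png","side",[],195,130,85,85,7,"pics/o10.png")
```

```text
12.7667 [ 0.5837 -0.0066  0.1895] x [ 0.0049 -0.0021 -1.    ] yaw 12.409999999999997 [ 0.4 -0.5 -1.2] [ 0.02  0.06 -0.  ] 0.0217 [-12.  27.  73.  -0.  80.  65.]
```

View pics/o10.png

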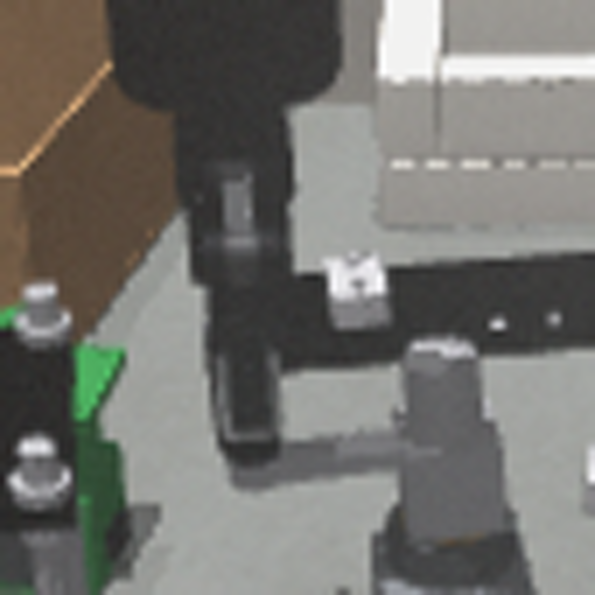

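```bash
cat > w.py <<'E'
import sys
from h import *
def plan(step,n,c=(.5155,-.0240),r=.0704,z=.1895):
    s=env.observe();p=s["position"];R=s["tool_rot"];d=p[:2]-c;th=np.arctan2(d[1],d[0]);rr=np.hypot(*d)
    er=d/rr;et=np.array([er[1],-er[0]])
    F=s["ft_force"];print("t",round(s["time_s"],2),"th",np.degrees(th).round(1),"r",rr.round(4),"z",p[2].round(4),"Fr",(F[:2]@er).round(1),"Ft",(F[:2]@et).round(1),"Fz",F[2].round(1),"tiltfix",(-R[1,0]).round(4),R[0,0].round(4),"yaw",(np.degrees(np.arctan2(-R[1,1],-R[0,1]))-90).round(1),"g",round(s["grip_width"],4))
    q=p[:2].copy();rows=[]
    for i in range(1,n+1):
        t=th-np.radians(step)*i; g=np.array(c)+r*np.array([np.cos(t),np.sin(t)]); v=(g-q)*100; rows.append([round(v[0],2),round(v[1],2),0]); q=g
    rows[0][2]=round((z-p[2])*100,2); print(rows)
if __name__=="__main__": plan(float(sys.argv[1]),int(sys.argv[2]))
E
python3 w.py 4 6
```

```text
t 12.77 th 14.3 r 0.0704 z 0.1895 Fr 0.3 Ft 0.6 Fz -1.2 tiltfix 0.0021 0.0049 yaw 12.4 g 0.0217
[[np.float64(0.11), np.float64(-0.48), np.float64(-0.0)], [np.float64(0.07), np.float64(-0.49), 0], [np.float64(0.04), np.float64(-0.49), 0], [np.float64(0.0), np.float64(-0.49), 0], [np.float64(-0.03), np.float64(-0.49), 0], [np.float64(-0.07), np.float64(-0.49), 0]]
```

Request:
play_rows(
  travel=[
    [0.11, -0.48, 0],
    [0.07, -0.49, 0],
    [0.04, -0.49, 0],
    [0, -0.49, 0],
    [-0.03, -0.49, 0],
    [-0.07, -0.49, 0],
  ],
  rotation=[
    [0.002, 0.005, 0],
    [0, 0, 0],
    [0, 0, 0],
    [0, 0, 0],
    [0, 0, 0],
    [0, 0, 0],
  ],
  claw=[1, 1, 1, 1, 1, 1],
)

```text
time_s: 13.27
position: [0.5851, -0.0324, 0.1904]
tool_rot: [[0.001, 0.218, -0.976], [0.013, -0.976, -0.218], [-1.0, -0.013, -0.003]]
ft_force: [1.5, 9.8, 0.5]
grip_width: 0.0217
```

```bash
sed -i 's/round(v\[0\],2),round(v\[1\],2)/float(round(v[0],2)),float(round(v[1],2))/; s/=round((z-p\[2\])\*100,2)/=float(round((z-p[2])*100,2))/' w.py; python3 w.py 6 10
```

```text
t 13.27 th -6.9 r 0.0702 z 0.1904 Fr 0.3 Ft -9.9 Fz 0.5 tiltfix -0.0133 0.0005 yaw 12.6 g 0.0217
[[-0.1, -0.73, -0.09], [-0.2, -0.71, 0], [-0.27, -0.68, 0], [-0.34, -0.65, 0], [-0.41, -0.61, 0], [-0.47, -0.57, 0], [-0.53, -0.51, 0], [-0.58, -0.45, 0], [-0.62, -0.39, 0], [-0.66, -0.32, 0]]
```

Request:
play_rows(
  travel=[
    [-0.1, -0.73, -0.05],
    [-0.2, -0.71, 0],
    [-0.27, -0.68, 0],
    [-0.34, -0.65, 0],
    [-0.41, -0.61, 0],
    [-0.47, -0.57, 0],
    [-0.53, -0.51, 0],
    [-0.58, -0.45, 0],
    [-0.62, -0.39, 0],
    [-0.66, -0.32, 0],
  ],
  rotation=[
    [-0.01, 0, 0],
    [0, 0, 0],
    [0, 0, 0],
    [0, 0, 0],
    [0, 0, 0],
    [0, 0, 0],
    [0, 0, 0],
    [0, 0, 0],
    [0, 0, 0],
    [0, 0, 0],
  ],
  claw=[1, 1, 1, 1, 1, 1, 1, 1, 1, 1],
)

```text
time_s: 14.1
position: [0.5539, -0.0827, 0.1922]
tool_rot: [[0.035, 0.222, -0.974], [0.029, -0.975, -0.221], [-0.999, -0.021, -0.041]]
ft_force: [9.6, 3.2, -4.8]
grip_width: 0.0214
```

```bash
python3 w.py 7 12
```

```text
t 14.1 th -56.9 r 0.0701 z 0.1922 Fr 2.6 Ft -9.8 Fz -4.8 tiltfix -0.0294 0.0351 yaw 12.8 g 0.0214
[[-0.73, -0.45, -0.27], [-0.79, -0.33, 0], [-0.83, -0.23, 0], [-0.85, -0.13, 0], [-0.86, -0.02, 0], [-0.86, 0.08, 0], [-0.84, 0.18, 0], [-0.81, 0.28, 0], [-0.77, 0.38, 0], [-0.72, 0.47, 0], [-0.66, 0.56, 0], [-0.58, 0.63, 0]]
```

Request:
play_rows(
  travel=[
    [-0.73, -0.45, -0.1],
    [-0.79, -0.33, -0.1],
    [-0.83, -0.23, -0.1],
    [-0.85, -0.13, 0],
    [-0.86, -0.02, 0],
    [-0.86, 0.08, 0],
    [-0.84, 0.18, 0],
    [-0.81, 0.28, 0],
  ],
  rotation=[
    [-0.007, 0.01, 0],
    [-0.007, 0.01, 0],
    [-0.007, 0.01, 0],
    [-0.005, 0.01, 0],
    [-0.003, 0.007, 0],
    [0, 0.004, 0],
    [0, 0.004, 0],
    [0, 0.004, 0],
  ],
  claw=[1, 1, 1, 1, 1, 1, 1, 1],
)

```text
time_s: 14.77
position: [0.5015, -0.0933, 0.1935]
tool_rot: [[0.021, 0.218, -0.976], [-0.001, -0.976, -0.218], [-1.0, 0.006, -0.02]]
ft_force: [8.8, -5.0, -7.2]
grip_width: 0.0213
```

```bash
python3 w.py 7 10
```

```text
t 14.77 th -101.4 r 0.0707 z 0.1935 Fr 3.2 Ft -9.6 Fz -7.2 tiltfix 0.0011 0.0207 yaw 12.6 g 0.0213
[[-0.83, 0.25, -0.4], [-0.8, 0.32, 0], [-0.75, 0.42, 0], [-0.7, 0.5, 0], [-0.63, 0.59, 0], [-0.55, 0.66, 0], [-0.47, 0.72, 0], [-0.38, 0.77, 0], [-0.28, 0.81, 0], [-0.18, 0.84, 0]]
```

Request:
play_rows(
  travel=[
    [-0.42, 0.12, -0.2],
    [-0.4, 0.16, -0.2],
    [-0.4, 0.2, -0.15],
  ],
  rotation=[
    [0, 0.01, 0],
    [0, 0.01, 0],
    [0, 0.005, 0],
  ],
  claw=[1, 1, 1],
)

```text
time_s: 15.02
position: [0.4963, -0.093, 0.1922]
tool_rot: [[0.02, 0.215, -0.976], [-0.009, -0.976, -0.216], [-1.0, 0.013, -0.017]]
ft_force: [9.7, -1.3, 4.5]
grip_width: 0.0216
```

```bash
python3 w.py 7 10
python3 - <<'E'
from ov import *
shot("12")
P=crank((.5148,-.0242),np.radians(-114),.142)
overlay("pics/side_12.png","side",P,225,150,75,75,8,"pics/o11.png")
E
```

```text
t 15.02 th -105.5 r 0.0716 z 0.1922 Fr -1.3 Ft -9.7 Fz 4.5 tiltfix 0.0094 0.0198 yaw 12.4 g 0.0216
[[-0.78, 0.4, -0.27], [-0.77, 0.38, 0], [-0.72, 0.47, 0], [-0.66, 0.55, 0], [-0.59, 0.63, 0], [-0.5, 0.7, 0], [-0.42, 0.75, 0], [-0.32, 0.8, 0], [-0.22, 0.83, 0], [-0.12, 0.85, 0]]
15.1167 [ 0.4962 -0.0929  0.1923] x [ 0.0198 -0.0095 -0.9998] yaw 12.450000000000003 [ 7.8 -1.   4.4] [ 0.06 -1.71  0.06] 0.0212 [-24.  19.  86.  -0.  74.  54.]
```

View pics/o11.png

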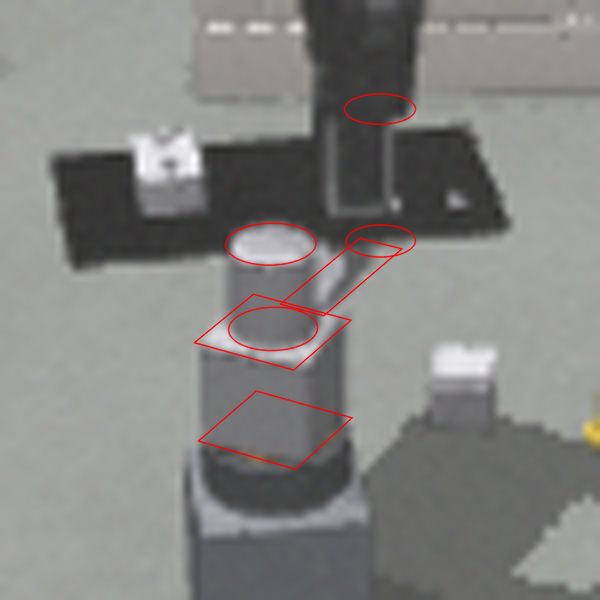

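Request:
play_rows(
  travel=[
    [-0.78, 0.3, 0],
    [-0.77, 0.38, 0],
    [-0.72, 0.47, -0.03],
    [-0.66, 0.55, -0.03],
    [-0.59, 0.63, -0.03],
    [-0.5, 0.7, -0.03],
    [-0.42, 0.75, -0.03],
    [-0.32, 0.8, -0.03],
    [-0.22, 0.83, -0.03],
    [-0.12, 0.85, 0],
  ],
  rotation=[
    [0.004, 0.008, 0],
    [0.004, 0.008, 0],
    [0.004, 0.008, 0],
    [0.004, 0.006, 0],
    [0.004, 0.004, 0],
    [0.004, 0.002, 0],
    [0.004, 0, 0],
    [0.004, 0, 0],
    [0.004, 0, 0],
    [0.004, 0, 0],
  ],
  claw=[1, 1, 1, 1, 1, 1, 1, 1, 1, 1],
)

```text
time_s: 15.95
position: [0.4527, -0.056, 0.1943]
tool_rot: [[0.007, 0.206, -0.978], [-0.022, -0.978, -0.207], [-1.0, 0.023, -0.002]]
ft_force: [-13.2, -17.1, 2.8]
grip_width: 0.0216
```

```bash
python3 w.py 6 10
```

```text
t 15.95 th -153.0 r 0.0705 z 0.1943 Fr 19.6 Ft -9.3 Fz 2.8 tiltfix 0.0219 0.007 yaw 11.9 g 0.0216
[[-0.29, 0.68, -0.48], [-0.23, 0.7, 0], [-0.15, 0.72, 0], [-0.08, 0.73, 0], [-0.0, 0.74, 0], [0.08, 0.73, 0], [0.15, 0.72, 0], [0.23, 0.7, 0], [0.3, 0.67, 0], [0.37, 0.64, 0]]
```

```bash
sed -i 's/c=(.5155,-.0240),r=.0704,z=.1895/c=(.5142,-.0246),r=.0706,z=.193/' w.py; python3 w.py 6 10;  python3 - <<'E'
from ov import *
shot("13")
P=crank((.5148,-.0242),np.radians(-153),.142)
overlay("pics/side_13.png","side",P,225,150,75,75,8,"pics/o12.png")
overlay("pics/side_13.png","side",[],120,150,150,130,5,"pics/o13.png")
E
```

```text
t 15.95 th -152.9 r 0.0691 z 0.1943 Fr 19.6 Ft -9.2 Fz 2.8 tiltfix 0.0219 0.007 yaw 11.9 g 0.0216
[[-0.44, 0.61, -0.13], [-0.23, 0.7, 0], [-0.15, 0.72, 0], [-0.08, 0.73, 0], [-0.0, 0.74, 0], [0.08, 0.74, 0], [0.15, 0.72, 0], [0.23, 0.7, 0], [0.3, 0.68, 0], [0.37, 0.64, 0]]
16.05 [ 0.4522 -0.0553  0.1942] x [ 0.006  -0.0208 -0.9998] yaw 11.959999999999994 [-12.6 -15.2   3.4] [-2.54  1.99 -0.06] 0.0214 [-21.  14.  93.  -1.  73.  57.]
```

View pics/o12.png

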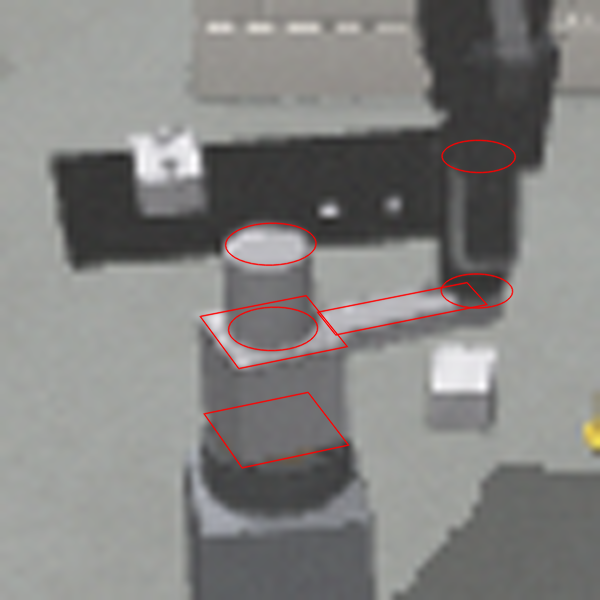

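View pics/o13.png

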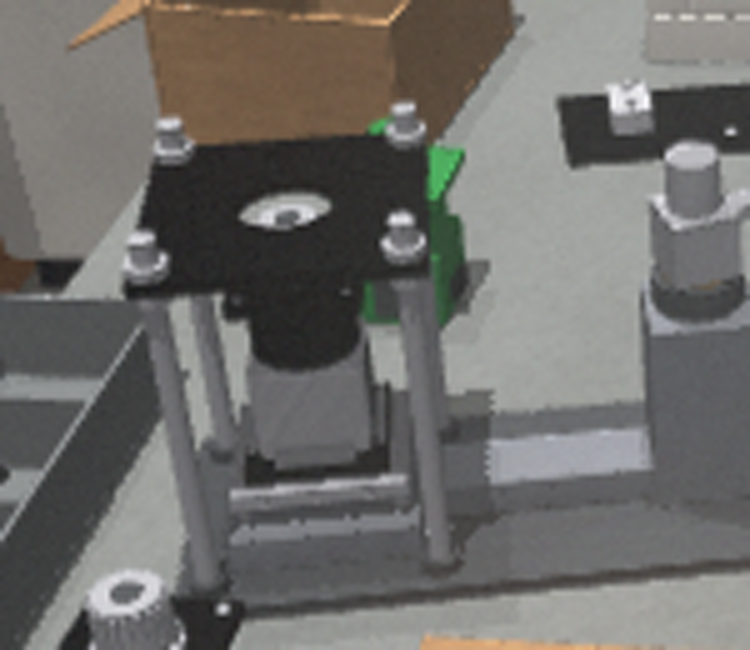

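Request:
play_rows(
  travel=[
    [-0.36, 0.5, -0.05],
    [-0.23, 0.6, -0.05],
    [-0.13, 0.61, 0],
    [-0.07, 0.61, 0],
    [0, 0.62, 0],
    [0.06, 0.61, 0],
  ],
  rotation=[
    [0.006, 0.002, 0.003],
    [0.006, 0.002, 0.003],
    [0.006, 0, 0],
    [0.005, 0, 0],
    [0.004, 0, 0],
    [0.004, 0, 0],
  ],
  claw=[1, 1, 1, 1, 1, 1],
)

```text
time_s: 16.55
position: [0.4452, -0.0334, 0.1939]
tool_rot: [[0.003, 0.208, -0.978], [-0.016, -0.978, -0.208], [-1.0, 0.016, 0.001]]
ft_force: [-9.3, -11.4, 2.2]
grip_width: 0.0216
```

```bash
python3 w.py 5 8
```

```text
t 16.55 th -172.7 r 0.0696 z 0.1939 Fr 10.7 Ft -10.1 Fz 2.2 tiltfix 0.0161 0.0025 yaw 12.0 g 0.0216
[[-0.15, 0.6, -0.09], [0.0, 0.62, 0], [0.06, 0.61, 0], [0.11, 0.61, 0], [0.16, 0.59, 0], [0.21, 0.58, 0], [0.26, 0.56, 0], [0.31, 0.53, 0]]
```

Request:
play_rows(
  travel=[
    [-0.15, 0.6, 0],
    [0, 0.62, 0],
    [0.06, 0.61, 0],
    [0.11, 0.61, 0],
    [0.16, 0.59, 0],
    [0.21, 0.58, 0],
  ],
  rotation=[
    [0.006, 0, 0.002],
    [0.006, 0, 0.002],
    [0.005, 0, 0],
    [0.004, 0, 0],
    [0.003, 0, 0],
    [0.003, -0.002, 0],
  ],
  claw=[1, 1, 1, 1, 1, 1],
)

```text
time_s: 17.05
position: [0.4463, -0.0085, 0.1936]
tool_rot: [[-0.004, 0.208, -0.978], [-0.012, -0.978, -0.208], [-1.0, 0.011, 0.007]]
ft_force: [-9.0, -7.4, 3.0]
grip_width: 0.0215
```

```bash
python3 w.py 5 8
```

```text
t 17.05 th 166.7 r 0.0698 z 0.1936 Fr 7.1 Ft -9.3 Fz 3.0 tiltfix 0.0121 -0.0044 yaw 12.0 g 0.0215
[[0.09, 0.61, -0.06], [0.22, 0.58, 0], [0.27, 0.55, 0], [0.32, 0.53, 0], [0.36, 0.5, 0], [0.4, 0.47, 0], [0.44, 0.43, 0], [0.48, 0.39, 0]]
```

Request:
play_rows(
  travel=[
    [0.09, 0.61, 0],
    [0.22, 0.58, 0],
    [0.27, 0.55, 0],
    [0.32, 0.53, 0],
    [0.36, 0.5, 0],
    [0.4, 0.47, 0],
    [0.44, 0.43, 0],
    [0.48, 0.39, 0],
  ],
  rotation=[
    [0.005, -0.003, 0],
    [0.005, -0.003, 0],
    [0.004, -0.003, 0],
    [0.003, -0.004, 0],
    [0.002, -0.004, 0],
    [0.002, -0.004, 0],
    [0, -0.004, 0],
    [0, -0.004, 0],
  ],
  claw=[1, 1, 1, 1, 1, 1, 1, 1],
)

```text
time_s: 17.72
position: [0.4622, 0.0221, 0.193]
tool_rot: [[-0.003, 0.204, -0.979], [-0.012, -0.979, -0.204], [-1.0, 0.011, 0.006]]
ft_force: [-12.1, -1.8, 6.5]
grip_width: 0.0217
```

```bash
python3 w.py 5 8
```

```text
t 17.72 th 138.1 r 0.0699 z 0.193 Fr 7.8 Ft -9.5 Fz 6.5 tiltfix 0.012 -0.0034 yaw 11.8 g 0.0217
[[0.38, 0.48, 0.0], [0.47, 0.4, 0], [0.5, 0.36, 0], [0.53, 0.31, 0], [0.56, 0.27, 0], [0.58, 0.22, 0], [0.59, 0.17, 0], [0.61, 0.11, 0]]
```

Request:
play_rows(
  travel=[
    [0.38, 0.48, 0.03],
    [0.47, 0.4, 0],
    [0.5, 0.36, 0],
    [0.53, 0.31, 0],
    [0.56, 0.27, 0],
    [0.58, 0.22, 0],
  ],
  rotation=[
    [0.004, -0.004, 0.002],
    [0.004, -0.004, 0.002],
    [0.003, -0.004, 0],
    [0, -0.004, 0],
    [0, -0.004, 0],
    [0, -0.004, 0],
  ],
  claw=[1, 1, 1, 1, 1, 1],
)

```text
time_s: 18.22
position: [0.4834, 0.0382, 0.1927]
tool_rot: [[-0.005, 0.207, -0.978], [-0.009, -0.978, -0.207], [-1.0, 0.008, 0.007]]
ft_force: [-11.1, 1.5, 5.7]
grip_width: 0.0213
```

```bash
python3 w.py 5 8
```

```text
t 18.22 th 116.1 r 0.07 z 0.1927 Fr 6.2 Ft -9.3 Fz 5.7 tiltfix 0.0092 -0.005 yaw 11.9 g 0.0213
[[0.54, 0.3, 0.03], [0.58, 0.2, 0], [0.6, 0.15, 0], [0.61, 0.09, 0], [0.61, 0.04, 0], [0.62, -0.01, 0], [0.61, -0.07, 0], [0.6, -0.12, 0]]
```

Request:
play_rows(
  travel=[
    [0.54, 0.3, 0.03],
    [0.58, 0.2, 0],
    [0.6, 0.15, 0],
    [0.61, 0.09, 0],
    [0.61, 0.04, 0],
    [0.62, -0.01, 0],
    [0.61, -0.07, 0],
    [0.6, -0.12, 0],
  ],
  rotation=[
    [0.004, -0.005, 0.002],
    [0.003, -0.005, 0.002],
    [0, -0.005, 0],
    [0, -0.005, 0],
    [0, -0.004, 0],
    [0, -0.004, 0],
    [-0.002, -0.004, 0],
    [-0.002, -0.004, 0],
  ],
  claw=[1, 1, 1, 1, 1, 1, 1, 1],
)

```text
time_s: 18.88
position: [0.5185, 0.045, 0.1925]
tool_rot: [[-0.004, 0.212, -0.977], [-0.0, -0.977, -0.212], [-1.0, -0.001, 0.004]]
ft_force: [-8.3, 9.0, 4.6]
grip_width: 0.0216
```

```bash
python3 w.py 5 8
```

```text
t 18.88 th 86.5 r 0.0697 z 0.1925 Fr 8.5 Ft -8.9 Fz 4.6 tiltfix 0.0002 -0.0043 yaw 12.2 g 0.0216
[[0.62, 0.02, 0.05], [0.6, -0.12, 0], [0.59, -0.17, 0], [0.57, -0.22, 0], [0.55, -0.27, 0], [0.53, -0.32, 0], [0.5, -0.36, 0], [0.46, -0.4, 0]]
```

Request:
play_rows(
  travel=[
    [0.62, 0.08, 0.03],
    [0.6, -0.1, 0],
    [0.59, -0.17, 0],
    [0.57, -0.22, 0],
    [0.55, -0.27, 0],
    [0.53, -0.32, 0],
    [0.5, -0.36, 0],
    [0.46, -0.4, 0],
  ],
  rotation=[
    [0, -0.005, 0],
    [0, -0.005, 0],
    [-0.002, -0.005, 0],
    [-0.003, -0.004, 0],
    [-0.003, -0.004, 0],
    [-0.004, -0.003, 0],
    [-0.004, -0.002, 0],
    [-0.004, -0.001, 0],
  ],
  claw=[1, 1, 1, 1, 1, 1, 1, 1],
)

```text
time_s: 19.55
position: [0.5532, 0.0332, 0.1923]
tool_rot: [[-0.003, 0.215, -0.977], [-0.002, -0.977, -0.215], [-1.0, 0.001, 0.003]]
ft_force: [-3.8, 10.8, 2.3]
grip_width: 0.0211
```

```bash
python3 w.py 5 8
```

```text
t 19.55 th 56.0 r 0.0697 z 0.1923 Fr 6.8 Ft -9.1 Fz 2.3 tiltfix 0.002 -0.0029 yaw 12.4 g 0.0211
[[0.55, -0.29, 0.07], [0.46, -0.41, 0], [0.42, -0.45, 0], [0.38, -0.48, 0], [0.34, -0.51, 0], [0.29, -0.54, 0], [0.25, -0.56, 0], [0.2, -0.58, 0]]
```

Request:
play_rows(
  travel=[
    [0.55, -0.29, 0.03],
    [0.46, -0.41, 0],
    [0.42, -0.45, 0],
    [0.38, -0.48, 0],
    [0.34, -0.51, 0],
    [0.29, -0.54, 0],
    [0.25, -0.56, 0],
    [0.2, -0.58, 0],
  ],
  rotation=[
    [-0.003, -0.004, 0],
    [-0.003, -0.003, 0],
    [-0.003, -0.003, 0],
    [-0.003, -0.002, 0],
    [-0.004, -0.002, 0],
    [-0.004, -0.002, 0],
    [-0.004, 0, 0],
    [-0.004, 0, 0],
  ],
  claw=[1, 1, 1, 1, 1, 1, 1, 1],
)

```text
time_s: 20.22
position: [0.5775, 0.0044, 0.1923]
tool_rot: [[-0.001, 0.22, -0.975], [-0.002, -0.975, -0.22], [-1.0, 0.002, 0.001]]
ft_force: [0.4, 10.4, 0.2]
grip_width: 0.0215
```

```bash
python3 w.py 5 8
```

```text
t 20.22 th 24.6 r 0.0696 z 0.1923 Fr 4.6 Ft -9.3 Fz 0.2 tiltfix 0.0019 -0.0011 yaw 12.7 g 0.0215
[[0.32, -0.53, 0.07], [0.18, -0.59, 0], [0.13, -0.6, 0], [0.08, -0.61, 0], [0.02, -0.62, 0], [-0.03, -0.62, 0], [-0.08, -0.61, 0], [-0.14, -0.6, 0]]
```

Request:
play_rows(
  travel=[
    [0.28, -0.53, 0.03],
    [0.18, -0.59, 0],
    [0.13, -0.6, 0],
    [0.08, -0.61, 0],
    [0.02, -0.62, 0],
    [-0.03, -0.62, 0],
    [-0.08, -0.61, 0],
    [-0.14, -0.6, 0],
  ],
  rotation=[
    [-0.004, 0, 0],
    [-0.004, 0, 0],
    [-0.004, 0, 0],
    [-0.004, 0, 0],
    [-0.004, 0.001, 0],
    [-0.004, 0.001, 0],
    [-0.004, 0.002, 0],
    [-0.004, 0.002, 0],
  ],
  claw=[1, 1, 1, 1, 1, 1, 1, 1],
)

```text
time_s: 20.88
position: [0.5832, -0.0335, 0.1925]
tool_rot: [[-0.004, 0.226, -0.974], [-0.003, -0.974, -0.226], [-1.0, 0.002, 0.005]]
ft_force: [4.2, 8.8, -0.3]
grip_width: 0.0213
```

```bash
python3 w.py 5 8;  python3 - <<'E'
from ov import *
shot("14")
overlay("pics/side_14.png","side",[],120,150,150,110,5,"pics/o14.png")
E
```

```text
t 20.88 th -7.4 r 0.0696 z 0.1925 Fr 3.1 Ft -9.3 Fz -0.3 tiltfix 0.0029 -0.004 yaw 13.1 g 0.0213
[[-0.01, -0.62, 0.05], [-0.16, -0.6, 0], [-0.21, -0.58, 0], [-0.26, -0.56, 0], [-0.31, -0.53, 0], [-0.35, -0.51, 0], [-0.39, -0.47, 0], [-0.43, -0.44, 0]]
20.9833 [ 0.5832 -0.0341  0.1924] x [-0.004  -0.0035 -1.    ] yaw 13.030000000000001 [ 2.3  8.  -1.3] [ 1.6  -0.95 -0.  ] 0.0215 [-15.  27.  72.  -0.  81.  62.]
```

View pics/o14.png

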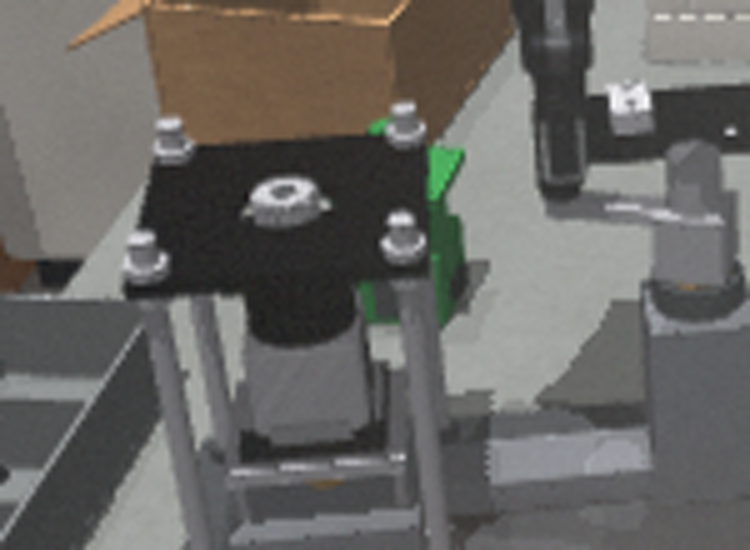

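Request:
play_rows(
  travel=[
    [-0.05, -0.6, 0.03],
    [-0.16, -0.6, 0],
    [-0.21, -0.58, 0],
    [-0.26, -0.56, 0],
    [-0.31, -0.53, 0],
    [-0.35, -0.51, 0],
    [-0.39, -0.47, 0],
    [-0.43, -0.44, 0],
  ],
  rotation=[
    [-0.003, 0, 0],
    [-0.003, 0, 0],
    [-0.003, 0.001, 0],
    [-0.003, 0.002, 0],
    [-0.003, 0.003, 0],
    [-0.003, 0.003, 0],
    [-0.003, 0.003, 0],
    [-0.003, 0.003, 0],
  ],
  claw=[1, 1, 1, 1, 1, 1, 1, 1],
)

```text
time_s: 21.65
position: [0.568, -0.0689, 0.1928]
tool_rot: [[0.0, 0.23, -0.973], [-0.001, -0.973, -0.23], [-1.0, 0.001, -0.0]]
ft_force: [6.6, 6.8, -2.8]
grip_width: 0.0215
```

```bash
python3 w.py 5 8
```

```text
t 21.65 th -39.4 r 0.0697 z 0.1928 Fr 0.7 Ft -9.5 Fz -2.8 tiltfix 0.001 0.0004 yaw 13.3 g 0.0215
[[-0.34, -0.52, 0.02], [-0.45, -0.42, 0], [-0.48, -0.38, 0], [-0.52, -0.34, 0], [-0.54, -0.29, 0], [-0.57, -0.24, 0], [-0.59, -0.19, 0], [-0.6, -0.14, 0]]
```

Request:
play_rows(
  travel=[
    [-0.36, -0.48, 0],
    [-0.45, -0.42, 0],
    [-0.48, -0.38, 0],
    [-0.52, -0.34, 0],
    [-0.54, -0.29, 0],
    [-0.57, -0.24, 0],
    [-0.59, -0.19, 0],
    [-0.6, -0.14, 0],
  ],
  rotation=[
    [-0.003, 0.003, 0],
    [-0.003, 0.003, 0],
    [-0.003, 0.003, 0],
    [-0.002, 0.004, 0],
    [-0.002, 0.004, 0],
    [-0.002, 0.004, 0],
    [-0.001, 0.004, 0],
    [0, 0.004, 0],
  ],
  claw=[1, 1, 1, 1, 1, 1, 1, 1],
)

```text
time_s: 22.32
position: [0.537, -0.0907, 0.1932]
tool_rot: [[0.003, 0.232, -0.973], [-0.001, -0.973, -0.232], [-1.0, 0.002, -0.003]]
ft_force: [9.5, 2.9, -5.3]
grip_width: 0.0216
```

```bash
python3 w.py 5 8
```

```text
t 22.32 th -71.0 r 0.0699 z 0.1932 Fr 0.4 Ft -9.9 Fz -5.3 tiltfix 0.0009 0.0032 yaw 13.4 g 0.0216
[[-0.57, -0.24, -0.02], [-0.6, -0.12, 0], [-0.61, -0.07, 0], [-0.62, -0.02, 0], [-0.61, 0.04, 0], [-0.61, 0.09, 0], [-0.6, 0.14, 0], [-0.58, 0.19, 0]]
```

Request:
play_rows(
  travel=[
    [-0.55, -0.22, -0.05],
    [-0.6, -0.12, -0.05],
    [-0.61, -0.07, -0.02],
    [-0.62, -0.02, 0],
    [-0.61, 0.04, 0],
    [-0.61, 0.09, 0],
  ],
  rotation=[
    [-0.001, 0.005, 0],
    [0, 0.005, 0],
    [0, 0.004, 0],
    [0, 0.004, 0],
    [0.001, 0.004, 0],
    [0.001, 0.004, 0],
  ],
  claw=[1, 1, 1, 1, 1, 1],
)

```text
time_s: 22.82
position: [0.5109, -0.0947, 0.1933]
tool_rot: [[0.008, 0.231, -0.973], [0.004, -0.973, -0.231], [-1.0, -0.002, -0.009]]
ft_force: [10.4, -0.0, -6.4]
grip_width: 0.0217
```

```bash
python3 w.py 5 8
```

```text
t 22.82 th -92.7 r 0.0702 z 0.1933 Fr -0.5 Ft -10.4 Fz -6.4 tiltfix -0.0041 0.0081 yaw 13.3 g 0.0217
[[-0.62, 0.02, -0.03], [-0.61, 0.11, 0], [-0.59, 0.16, 0], [-0.58, 0.21, 0], [-0.56, 0.26, 0], [-0.53, 0.31, 0], [-0.5, 0.36, 0], [-0.47, 0.4, 0]]
```

Request:
play_rows(
  travel=[
    [-0.6, 0.04, -0.05],
    [-0.61, 0.11, -0.03],
    [-0.59, 0.16, 0],
    [-0.58, 0.21, 0],
  ],
  rotation=[
    [-0.001, 0.006, 0],
    [0, 0.006, 0],
    [0.001, 0.005, 0],
    [0.001, 0.004, 0],
  ],
  claw=[1, 1, 1, 1],
)

```text
time_s: 23.15
position: [0.4944, -0.0921, 0.1933]
tool_rot: [[0.009, 0.229, -0.973], [0.003, -0.973, -0.229], [-1.0, -0.001, -0.01]]
ft_force: [10.5, -0.8, -6.7]
grip_width: 0.0212
```

```bash
python3 w.py 5 8;  python3 - <<'E'
from ov import *
shot("15")
overlay("pics/side_15.png","side",[],140,170,70,80,8,"pics/o15.png")
E
```

```text
t 23.15 th -106.4 r 0.0704 z 0.1933 Fr -2.2 Ft -10.3 Fz -6.7 tiltfix -0.003 0.0094 yaw 13.2 g 0.0212
[[-0.59, 0.18, -0.03], [-0.56, 0.25, 0], [-0.54, 0.3, 0], [-0.51, 0.34, 0], [-0.48, 0.39, 0], [-0.44, 0.43, 0], [-0.41, 0.46, 0], [-0.36, 0.5, 0]]
23.25 [ 0.4939 -0.092   0.1933] x [ 0.0087  0.003  -1.    ] yaw 13.25 [ 8.8 -0.2 -6.9] [-0.24 -1.68  0.03] 0.0214 [-24.  19.  86.   0.  75.  52.]
```

View pics/o15.png

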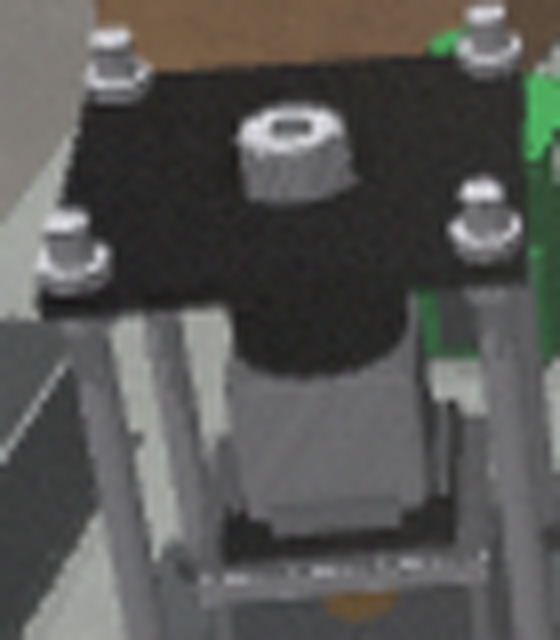

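Run:
```python
from ov import *
s=(.5148,-.0242);u=Rz(np.radians(13))[:2,0];m=np.array(s)+.2*u
O=lambda X,Y,x0=140,y0=170,k=8:(x0+X/k-.5,y0+Y/k-.5)
# plate: fit top z using corners with known 136 mm square
for z in(.20,.21,.22,.23):
    q=(proj("side",box(m,np.radians(13),.136,.136,z,z)[0])+.5-[140,170])*8; print(z,q.round(0).tolist())
for z in(.21,.22,.23,.24,.25): print("pulley",z,((proj("side",[m[0],m[1],z])+.5-[140,170])*8).round(0))
```

```text
0.2 [[33.0, 288.0], [521.0, 251.0], [523.0, 40.0], [91.0, 68.0]]
0.21 [[26.0, 257.0], [517.0, 221.0], [520.0, 12.0], [85.0, 40.0]]
0.22 [[20.0, 226.0], [514.0, 191.0], [517.0, -16.0], [80.0, 12.0]]
0.23 [[13.0, 195.0], [511.0, 160.0], [514.0, -45.0], [75.0, -17.0]]
pulley 0.21 [[290. 126.]]
pulley 0.22 [[286.  97.]]
pulley 0.23 [[281.  67.]]
pulley 0.24 [[277.  37.]]
pulley 0.25 [[272.   6.]]
```

Request:
play_rows(
  travel=[
    [-0.55, 0.18, -0.05],
    [-0.56, 0.25, -0.03],
    [-0.54, 0.3, 0],
    [-0.51, 0.34, 0],
    [-0.48, 0.39, 0],
    [-0.44, 0.43, 0],
  ],
  rotation=[
    [0, 0.006, 0],
    [0.001, 0.006, 0],
    [0.002, 0.005, 0],
    [0.002, 0.004, 0],
    [0.003, 0.003, 0],
    [0.003, 0.003, 0],
  ],
  claw=[1, 1, 1, 1, 1, 1],
)

```text
time_s: 23.75
position: [0.4742, -0.0821, 0.1938]
tool_rot: [[0.013, 0.225, -0.974], [-0.001, -0.974, -0.225], [-1.0, 0.004, -0.012]]
ft_force: [5.8, -8.2, -8.0]
grip_width: 0.0217
```

```bash
python3 w.py 5 8
```

```text
t 23.75 th -124.8 r 0.07 z 0.1938 Fr 3.4 Ft -9.5 Fz -8.0 tiltfix 0.0014 0.0126 yaw 13.0 g 0.0217
[[-0.52, 0.32, -0.08], [-0.46, 0.41, 0], [-0.42, 0.45, 0], [-0.38, 0.49, 0], [-0.33, 0.52, 0], [-0.29, 0.55, 0], [-0.24, 0.57, 0], [-0.19, 0.59, 0]]
```

Request:
play_rows(
  travel=[
    [-0.5, 0.32, -0.1],
    [-0.46, 0.41, -0.1],
    [-0.42, 0.45, -0.1],
    [-0.38, 0.49, -0.05],
    [-0.33, 0.52, 0],
    [-0.29, 0.55, 0],
  ],
  rotation=[
    [0.002, 0.006, 0],
    [0.002, 0.006, 0],
    [0.003, 0.005, 0],
    [0.003, 0.003, 0],
    [0.004, 0.002, 0],
    [0.004, 0.002, 0],
  ],
  claw=[1, 1, 1, 1, 1, 1],
)

```text
time_s: 24.25
position: [0.46, -0.0685, 0.1941]
tool_rot: [[0.017, 0.22, -0.975], [-0.011, -0.975, -0.22], [-1.0, 0.015, -0.014]]
ft_force: [1.2, -10.9, -6.7]
grip_width: 0.0212
```

```bash
python3 w.py 5 8
```

```text
t 24.25 th -141.0 r 0.0698 z 0.1941 Fr 5.9 Ft -9.2 Fz -6.7 tiltfix 0.0113 0.0169 yaw 12.7 g 0.0212
[[-0.43, 0.44, -0.11], [-0.32, 0.53, 0], [-0.27, 0.55, 0], [-0.23, 0.57, 0], [-0.17, 0.59, 0], [-0.12, 0.6, 0], [-0.07, 0.61, 0], [-0.02, 0.62, 0]]
```

Run:
```python
from ov import *
shot("16")
P=crank((.5148,-.0242),np.radians(-141),.142)
overlay("pics/side_16.png","side",P,225,150,75,75,8,"pics/o16.png")
```

```text
24.35 [ 0.4596 -0.0681  0.194 ] x [ 0.016  -0.0108 -0.9998] yaw 12.730000000000004 [ 0.9 -9.8 -5.4] [-1.83 -0.2  -0.05] 0.0217 [-23.  15.  92.  -0.  73.  54.]
```

View pics/o16.png

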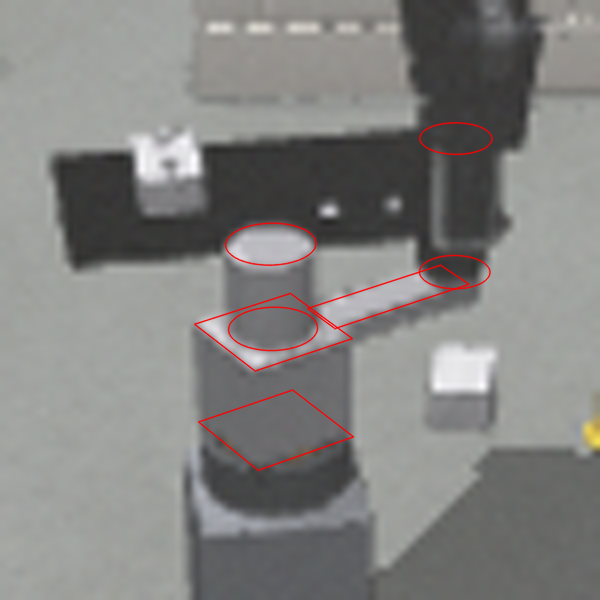

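Request:
play_rows(
  travel=[
    [-0.43, 0.44, -0.05],
    [-0.34, 0.53, -0.05],
    [-0.27, 0.55, 0],
    [-0.23, 0.57, 0],
    [-0.17, 0.59, 0],
    [-0.12, 0.6, 0],
  ],
  rotation=[
    [0.005, 0.005, 0.002],
    [0.005, 0.005, 0.002],
    [0.004, 0.004, 0],
    [0.004, 0.002, 0],
    [0.004, 0.001, 0],
    [0.004, 0, 0],
  ],
  claw=[1, 1, 1, 1, 1, 1],
)

```text
time_s: 24.85
position: [0.4489, -0.0493, 0.1939]
tool_rot: [[0.011, 0.219, -0.976], [-0.012, -0.976, -0.219], [-1.0, 0.014, -0.008]]
ft_force: [-3.9, -12.1, -2.8]
grip_width: 0.0216
```

```bash
python3 w.py 5 8
```

```text
t 24.85 th -159.2 r 0.0698 z 0.1939 Fr 7.9 Ft -9.9 Fz -2.8 tiltfix 0.0116 0.0107 yaw 12.7 g 0.0216
[[-0.27, 0.56, -0.09], [-0.14, 0.6, 0], [-0.09, 0.61, 0], [-0.03, 0.61, 0], [0.02, 0.62, 0], [0.07, 0.61, 0], [0.13, 0.6, 0], [0.18, 0.59, 0]]
```

Request:
play_rows(
  travel=[
    [-0.3, 0.56, -0.04],
    [-0.17, 0.6, 0],
    [-0.11, 0.61, 0],
    [-0.04, 0.61, 0],
    [0.02, 0.62, 0],
  ],
  rotation=[
    [0.005, 0.003, 0.002],
    [0.005, 0.002, 0],
    [0.005, 0.002, 0],
    [0.004, 0.001, 0],
    [0.004, 0, 0],
  ],
  claw=[1, 1, 1, 1, 1],
)

```text
time_s: 25.27
position: [0.4445, -0.03, 0.1936]
tool_rot: [[0.006, 0.217, -0.976], [-0.01, -0.976, -0.217], [-1.0, 0.011, -0.003]]
ft_force: [-6.0, -9.5, -0.3]
grip_width: 0.0214
```

```bash
python3 w.py 5 8
```

```text
t 25.27 th -175.6 r 0.07 z 0.1936 Fr 6.7 Ft -9.0 Fz -0.3 tiltfix 0.0102 0.0055 yaw 12.5 g 0.0214
[[-0.09, 0.61, -0.06], [0.03, 0.62, 0], [0.09, 0.61, 0], [0.14, 0.6, 0], [0.19, 0.59, 0], [0.24, 0.57, 0], [0.29, 0.54, 0], [0.34, 0.52, 0]]
```

Request:
play_rows(
  travel=[
    [-0.11, 0.61, -0.03],
    [0.01, 0.62, 0],
    [0.08, 0.61, 0],
    [0.14, 0.6, 0],
    [0.19, 0.59, 0],
  ],
  rotation=[
    [0.005, 0.001, 0.002],
    [0.005, 0.001, 0],
    [0.004, 0, 0],
    [0.004, 0, 0],
    [0.004, -0.002, 0],
  ],
  claw=[1, 1, 1, 1, 1],
)

```text
time_s: 25.68
position: [0.4459, -0.0093, 0.1935]
tool_rot: [[-0.0, 0.216, -0.976], [-0.008, -0.976, -0.216], [-1.0, 0.008, 0.002]]
ft_force: [-8.0, -7.0, 3.0]
grip_width: 0.0215
```

```bash
python3 w.py 5 8
```

```text
t 25.68 th 167.3 r 0.07 z 0.1935 Fr 6.2 Ft -8.6 Fz 3.0 tiltfix 0.0083 -0.0003 yaw 12.5 g 0.0215
[[0.1, 0.61, -0.05], [0.21, 0.58, 0], [0.26, 0.56, 0], [0.31, 0.53, 0], [0.35, 0.5, 0], [0.4, 0.47, 0], [0.44, 0.43, 0], [0.47, 0.39, 0]]
```

Request:
play_rows(
  travel=[
    [0.08, 0.61, 0],
    [0.2, 0.58, 0],
    [0.26, 0.56, 0],
    [0.31, 0.53, 0],
    [0.35, 0.5, 0],
  ],
  rotation=[
    [0.005, -0.002, 0.002],
    [0.004, -0.002, 0],
    [0.004, -0.003, 0],
    [0.004, -0.003, 0],
    [0.003, -0.003, 0],
  ],
  claw=[1, 1, 1, 1, 1],
)

```text
time_s: 26.1
position: [0.4537, 0.0107, 0.1932]
tool_rot: [[-0.0, 0.216, -0.976], [-0.005, -0.976, -0.216], [-1.0, 0.005, 0.001]]
ft_force: [-10.7, -5.9, 4.5]
grip_width: 0.0216
```

```bash
python3 w.py 5 8
python3 - <<'E'
from ov import *
shot("17")
overlay("pics/side_17.png","side",[],140,170,70,80,8,"pics/o17.png")
E
```

```text
t 26.1 th 149.7 r 0.07 z 0.1932 Fr 6.3 Ft -10.5 Fz 4.5 tiltfix 0.0051 -0.0001 yaw 12.5 g 0.0216
[[0.28, 0.55, -0.02], [0.38, 0.49, 0], [0.42, 0.45, 0], [0.46, 0.41, 0], [0.49, 0.37, 0], [0.52, 0.33, 0], [0.55, 0.28, 0], [0.57, 0.23, 0]]
26.2 [0.4539 0.011  0.1932] x [ 2.0e-04 -4.6e-03 -1.0e+00] yaw 12.480000000000004 [-8.6 -3.7  4.9] [-0.83  1.23 -0.03] 0.0215 [-13.  14.  93.  -0.  73.  64.]
```

View pics/o17.png

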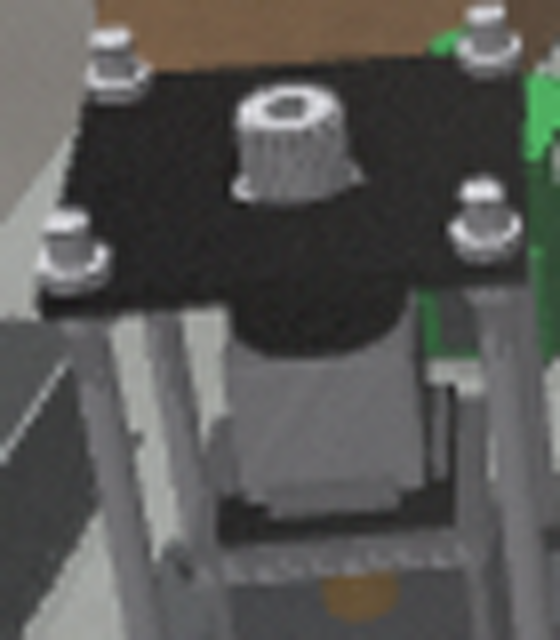

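Request:
play_rows(
  travel=[
    [0.26, 0.55, 0],
    [0.37, 0.49, 0],
    [0.42, 0.45, 0],
    [0.46, 0.41, 0],
  ],
  rotation=[
    [0.004, -0.003, 0.002],
    [0.004, -0.003, 0],
    [0.003, -0.004, 0],
    [0.003, -0.004, 0],
  ],
  claw=[1, 1, 1, 1],
)

```text
time_s: 26.53
position: [0.4643, 0.0245, 0.193]
tool_rot: [[0.001, 0.217, -0.976], [-0.002, -0.976, -0.217], [-1.0, 0.002, -0.001]]
ft_force: [-10.1, -2.4, 6.3]
grip_width: 0.021
```

```bash
python3 w.py 5 8
```

```text
t 26.53 th 135.5 r 0.07 z 0.193 Fr 5.5 Ft -8.8 Fz 6.3 tiltfix 0.0017 0.0012 yaw 12.5 g 0.021
[[0.41, 0.46, 0.0], [0.49, 0.38, 0], [0.52, 0.34, 0], [0.54, 0.29, 0], [0.57, 0.24, 0], [0.59, 0.19, 0], [0.6, 0.14, 0], [0.61, 0.09, 0]]
```

```bash
sed -i 's/    q=p\[:2\].copy/    T=s["wrist_torque"];G=np.array([-T[1],T[0]])\/.18;print("torque-based Fr",(G@er).round(2),"Ft",(G@et).round(2))\n&/' w.py; python3 w.py 5 6
```

```text
t 26.53 th 135.5 r 0.07 z 0.193 Fr 5.5 Ft -8.8 Fz 6.3 tiltfix 0.0017 0.0012 yaw 12.5 g 0.021
torque-based Fr 3.77 Ft -8.65
[[0.41, 0.46, 0.0], [0.49, 0.38, 0], [0.52, 0.34, 0], [0.54, 0.29, 0], [0.57, 0.24, 0], [0.59, 0.19, 0]]
```

Request:
play_rows(
  travel=[
    [0.4, 0.46, 0],
    [0.49, 0.38, 0],
    [0.52, 0.34, 0],
  ],
  rotation=[
    [0.003, -0.004, 0.002],
    [0.003, -0.004, 0],
    [0.002, -0.004, 0],
  ],
  claw=[1, 1, 1],
)

```text
time_s: 26.78
position: [0.4745, 0.033, 0.1929]
tool_rot: [[0.002, 0.218, -0.976], [-0.0, -0.976, -0.218], [-1.0, 0.001, -0.002]]
ft_force: [-10.4, -1.0, 5.1]
grip_width: 0.0221
```

```bash
python3 w.py 5 6
```

```text
t 26.78 th 124.6 r 0.07 z 0.1929 Fr 5.1 Ft -9.1 Fz 5.1 tiltfix 0.0004 0.002 yaw 12.6 g 0.0221
torque-based Fr 2.69 Ft -8.79
[[0.49, 0.38, 0.01], [0.55, 0.28, 0], [0.57, 0.23, 0], [0.59, 0.18, 0], [0.6, 0.13, 0], [0.61, 0.08, 0]]
```

Request:
play_rows(
  travel=[
    [0.48, 0.38, 0],
    [0.55, 0.28, 0],
    [0.57, 0.23, 0],
  ],
  rotation=[
    [0.002, -0.004, 0.002],
    [0.002, -0.004, 0],
    [0.001, -0.004, 0],
  ],
  claw=[1, 1, 1],
)

```text
time_s: 27.03
position: [0.4861, 0.0394, 0.1927]
tool_rot: [[0.001, 0.22, -0.976], [-0.0, -0.976, -0.22], [-1.0, 0.0, -0.001]]
ft_force: [-11.0, 0.8, 7.1]
grip_width: 0.0214
```

```bash
python3 w.py 5 6
```

```text
t 27.03 th 113.7 r 0.0699 z 0.1927 Fr 5.2 Ft -9.8 Fz 7.1 tiltfix 0.0002 0.0012 yaw 12.7 g 0.0214
torque-based Fr 3.6 Ft -9.19
[[0.55, 0.28, 0.03], [0.59, 0.17, 0], [0.6, 0.12, 0], [0.61, 0.07, 0], [0.62, 0.01, 0], [0.61, -0.04, 0]]
```

Request:
play_rows(
  travel=[
    [0.55, 0.28, 0],
    [0.59, 0.17, 0],
    [0.6, 0.12, 0],
  ],
  rotation=[
    [0.001, -0.004, 0.001],
    [0, -0.004, 0],
    [0, -0.004, 0],
  ],
  claw=[1, 1, 1],
)

```text
time_s: 27.28
position: [0.4982, 0.0435, 0.1925]
tool_rot: [[-0.002, 0.22, -0.975], [-0.002, -0.975, -0.22], [-1.0, 0.002, 0.002]]
ft_force: [-12.2, 3.2, 7.3]
grip_width: 0.0214
```

```bash
python3 w.py 5 6
python3 - <<'E'
from ov import *
shot("18")
overlay("pics/side_18.png","side",[],140,170,70,80,8,"pics/o18.png")
E
```

```text
t 27.28 th 103.2 r 0.0699 z 0.1925 Fr 5.9 Ft -11.1 Fz 7.3 tiltfix 0.0021 -0.002 yaw 12.7 g 0.0214
torque-based Fr 3.65 Ft -10.07
[[0.59, 0.18, 0.05], [0.61, 0.06, 0], [0.62, 0.01, 0], [0.61, -0.05, 0], [0.61, -0.1, 0], [0.6, -0.15, 0]]
27.3833 [0.4986 0.0436 0.1925] x [-0.0012 -0.0018 -1.    ] yaw 12.75 [-9.3  2.6  6.5] [ 0.13  1.57 -0.01] 0.0212 [-9. 19. 86. -0. 75. 69.]
```

View pics/o18.png

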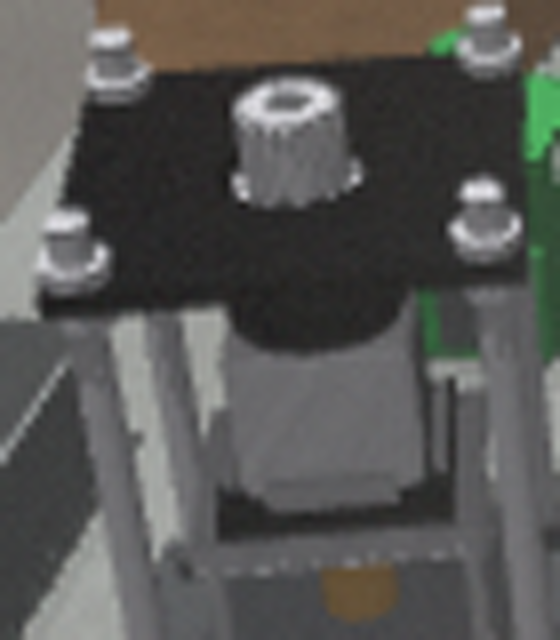

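Request:
play_rows(
  travel=[
    [0.58, 0.18, 0],
    [0.61, 0.06, 0],
    [0.62, 0.01, 0],
  ],
  rotation=[
    [0.001, -0.004, 0.001],
    [0, -0.004, 0],
    [0, -0.004, 0],
  ],
  claw=[1, 1, 1],
)

```text
time_s: 27.63
position: [0.5102, 0.0452, 0.1924]
tool_rot: [[-0.006, 0.222, -0.975], [-0.002, -0.975, -0.222], [-1.0, 0.0, 0.006]]
ft_force: [-13.1, 5.5, 7.9]
grip_width: 0.0214
```

```bash
python3 w.py 5 6
```

```text
t 27.63 th 93.2 r 0.0699 z 0.1924 Fr 6.2 Ft -12.7 Fz 7.9 tiltfix 0.0017 -0.0062 yaw 12.8 g 0.0214
torque-based Fr 4.54 Ft -10.8
[[0.61, 0.07, 0.06], [0.61, -0.05, 0], [0.61, -0.1, 0], [0.6, -0.15, 0], [0.58, -0.2, 0], [0.56, -0.25, 0]]
```

Request:
play_rows(
  travel=[
    [0, 0, 0],
    [0, 0, 0],
    [0, 0, 0],
    [0, 0, 0],
    [0, 0, 0.5],
    [0, 0, 1],
    [0, 0, 1.5],
    [0, 0, 2],
    [0, 0, 2],
    [0, 0, 2],
    [0, 0, 1],
    [0, 0, 0],
  ],
  rotation=[
    [0, 0, 0],
    [0, 0, 0],
    [0, 0, 0],
    [0, 0, 0],
    [0, 0, 0],
    [0, 0, 0],
    [0, 0, 0],
    [0, 0, 0],
    [0, 0, 0],
    [0, 0, 0],
    [0, 0, 0],
    [0, 0, 0],
  ],
  claw=[3, 4, 4.5, 4.5, 4.5, 4.5, 4.5, 4.5, 4.5, 4.5, 4.5, 4.5],
)

```text
time_s: 28.63
position: [0.5103, 0.0423, 0.2992]
tool_rot: [[-0.004, 0.22, -0.976], [-0.004, -0.976, -0.22], [-1.0, 0.003, 0.005]]
ft_force: [0.1, -0.1, -1.0]
grip_width: 0.0448
```

Run:
```python
from ov import *
shot("19")
P=crank((.5148,-.0242),np.radians(93),.142)
overlay("pics/side_19.png","side",P,140,150,150,110,5,"pics/o19.png")
```

```text
28.7333 [0.5097 0.0424 0.297 ] x [-0.0078 -0.0034 -1.    ] yaw 12.689999999999998 [-0.9 -0.9 -0.3] [ 0.02 -0.02  0.01] 0.0456 [-8. 16. 72. -0. 92. 69.]
```

View pics/o19.png

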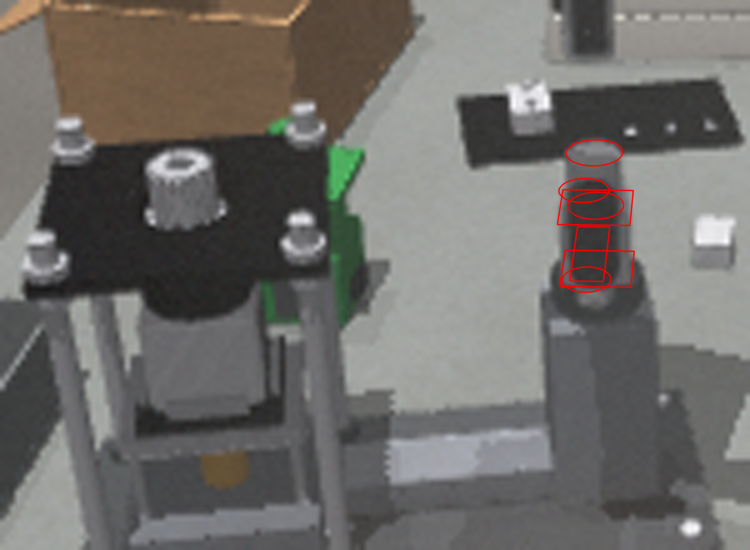

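Request:
play_rows(
  travel=[
    [0, 0, 1],
    [0, 0, 0],
    [0, 0, 0],
    [0, 0, 0],
  ],
  rotation=[
    [0, 0, 0],
    [0, 0, 0],
    [0, 0, 0],
    [0, 0, 0],
  ],
  claw=[4.5, 4.5, 4.5, 4.5],
)

```text
time_s: 29.07
position: [0.5087, 0.0423, 0.3032]
tool_rot: [[-0.014, 0.219, -0.976], [-0.003, -0.976, -0.219], [-1.0, -0.001, 0.015]]
ft_force: [0.3, 0.8, 0.7]
grip_width: 0.045
```

Run:
```python
from ov import *
shot("20")
P=crank((.5148,-.0242),np.radians(93),.142)[2:4]
overlay("pics/side_20.png","side",P,230,160,60,60,9,"pics/o20.png")
```

```text
29.1667 [0.5086 0.0423 0.3031] x [-0.0148 -0.0024 -0.9999] yaw 12.670000000000002 [ 0.8 -0.5 -0.1] [0.02 0.05 0.04] 0.0445 [-8. 16. 72. -0. 93. 69.]
```

View pics/o20.png

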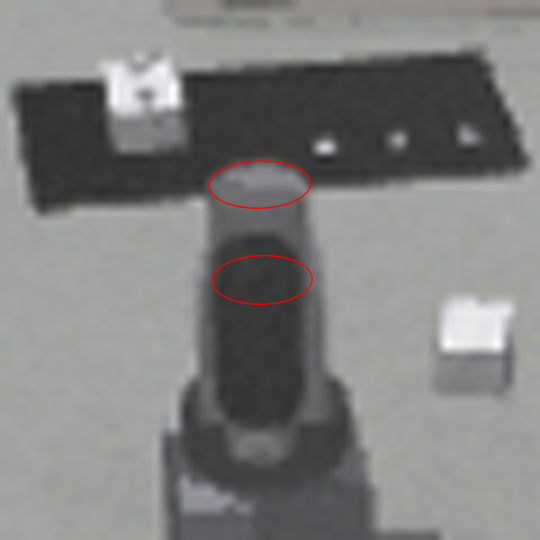

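View pics/top_20.png

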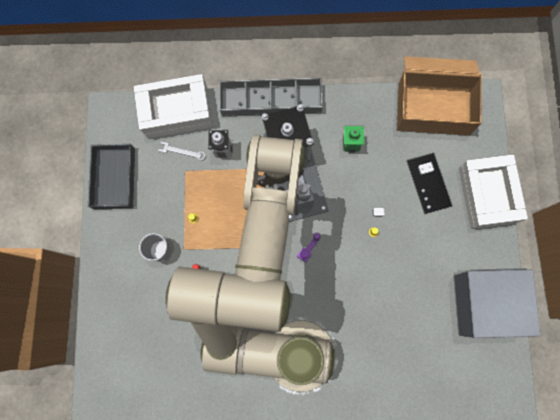

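The close-up shows the boss top on its expected outline at about (259,180), so the crank is still fully down. The handle hangs freely toward the camera. In the top view the other things on the bench are where they were. The gripper is well clear, so I'm handing in.

```bash
python3 -c "
from rig import env
print(env.close_job())"
```

```text
the job is handed in; nothing more can be done
None
```

I fitted the steel crank fully onto the jack's shaft and wound it clockwise about 641° (roughly 42 mm of lift). I stopped once the handle force rose clearly, then let go and backed off. The job was handed in at about 29 s.

**Crank:** in the last pictures the boss top matches the outline expected for a fully seated crank, so it did not lift when I withdrew.

**Press:** free drag was about 9 N at the handle. At the stop the force reading was 12.7 N and the wrist-torque estimate 10.8 N. The two do not agree well: they put the press at about 65 N and 40 N, both inside the 10–140 N window. I could not measure the press itself.

**Earlier false sign:** my camera estimate put the flange at the plate at about 585° of turning, and one force reading (10.5 N) seemed to agree. The force then fell back, so I went by feel; the clear rise came at about 620–640°.

**Other things:** in the final top view everything I could see on the bench looked unmoved, and the gripper was clear at 0.30 m. I judged the flange flat only by eye, from the motor standing upright in the side view; I did not measure its tilt.

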